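# Load a sample vial into the turbidity meter

## Robot

A 6-joint arm with a two-finger parallel gripper is mounted at the origin on the work surface. World frame = base frame: x ahead of the robot, y to its left, z up, the work surface at z = 0. Lengths are in m, angles in rad, forces in N, time in s.
With the tool pointing down it reaches from about 0.3 to 0.875 m from the base axis. Payload 6.4 kg.
Tool frame: the origin (TCP) lies between the finger pads; the fingertips stand ctrl.tip_extent ahead of it and the grasp point (between the pads) is the TCP (ctrl.tip_extent is the distance from the TCP to the fingertips, in m); z points along the fingers, y is the line along which they close (so a half turn about z gives the same grasp; the last joint's range is limited). The gripper opens to 85 mm and grips with 20 to 120 N. Pads are 22 mm wide; open, the fingers measure 114 mm over their backs; the gripper's body (76 mm by 85 mm) begins 54 mm behind the grasp point. The pads swing forward as they close: fully open they stand 13 mm farther back than shut.
Start: joints at [-1.509, 0.181, 1.607, -0, 1.354, -0.206], TCP at [0.152, -0.555, 0.212] pointing down, gripper open.
Joint ranges: [-2.99, 2.99], [-0.89, 2.07], [0.3, 2.58], [-1.14, 4.28], [0, 2.63], [-3.12, 3.12]. Speed limits (rad/s): [2.57, 2.57, 3.01, 3.14, 3.14, 3.14].

## Interface

Orientations are given as a unit quaternion [w, x, y, z].
In Python, from bench import ctrl gives the robot as it stands.
- The arm moves only by the tool send_rows, never from a script. Its arguments are lists of equal length, an entry for each row: "dr": the turn, a rotation vector about the tool's x, y, z in units of 6 degrees (1.0 is 6 degrees), a list of three; "xyz": the shift along the tool's x, y, z in cm, a list of three; "jaw": the opening in per cent of the stroke, from 0 (shut) to 100 (fully open). In form: {"dr": [[wx, wy, wz], ...], "xyz": [[dx, dy, dz], ...], "jaw": [jaw, ...]}. A call has exactly 8 rows; each row is the pose to reach, as a shift and turn from the pose commanded when the call began, along the tool's axes at that moment; what a row does not reach only later rows make up. A row lasts 1/8 s, in which the tool goes at most 62.5 mm and 10.7 degrees, less where a joint would pass 70% of its speed; a pose out of reach is approached as far as the arm can. A call with a gripper value outside its range is refused whole. The fingers move at their own pace and stop on an object; the grip force is fixed at half the most. Time passes only in rows, so rows that repeat a pose let the fingers close, or fill a call up. It gives the time, the measured TCP pose, the force, the opening and the grip force at its end, in the units of the state.
- ctrl.get_obs(): the state, without advancing time (a new reading comes with each control period).
- ctrl.camera(name): name is "scene" or "top"; returns the picture (400x640x3 uint8, red, green, blue); there is no depth.
- ctrl.calibration(name): a dict with "camera_matrix" (3x3 intrinsics, pixels), "world_from_camera" (4x4, takes a point from camera to world coordinates). Camera axes: x right, y up, looking along -z (the intrinsics and any distortion apply to the point x, -y, -z); pixel columns grow to the right and rows downward; lengths in m; the calibration is good to about 2 mm. A picture is of the moment at which its call begins. calibration takes no time and is no camera call.
- ctrl.hand_in(): hands the job in; it is judged then, once.
The state is a dict: "time_s": time; "q": joint angles; "dq": joint speeds; "joint_efforts": joint torques, N m; "eef_pos": TCP position; "eef_rot": TCP orientation; "wrist_force": force on the tool from outside, world axes, zero at the start; "torque": the same for the moment, N m; "opening": opening from 0.0 (shut) to 1.0 (fully open); "grasp_force": force on a finger pad.
Only numpy, scipy, OpenCV 4.12 (cv2) and the standard library are available. Lean on these libraries where they do the work, as an engineer would, in place of code of your own. Each camera call takes 0.05 s, during which the arm holds its last target. There are 200 camera calls.

## Task

Slide the flush black shutter of the turbidity meter fully open by pressing lightly on it with closed fingertips and dragging it, lower the small capped sample vial gently and upright into the socket beneath and let go, then slide the shutter fully shut over it again. Never load the meter with more than about 20 N (2 kg), keep the vial upright, and leave the other things on the bench where they are.

Things in the scene. Friction and masses are not known exactly. Their poses are not given: they have to be found in the camera images.
- meter: beige bench turbidity meter, fixed: a block 240 (x) x 220 (y) x 130 mm (z); origin at the centre of its underside, z up; flat deck at z = 130 mm. An open recess in the deck spans x = -35 to 89 mm, y = -71 to 71 mm: its -y half is the sample chamber (floor at z = 72 mm, socket in it), its +y half the shutter's 21 mm deep parking place. Display and keys lie flat at x below -40 mm.
- shutter (a joint): travel of the shutter along the meter's +y in m: 0 = shut over the chamber, 0.068 = fully open, an end stop at each. A plain flat black plate, 122 (x) x 70 (y) x 3 mm, no handle; its centre is at meter x = 27 mm, y = -35.5 mm + travel. It stays where left. About 4 N along y moves it slowly (1.5 N more at 0.1 m/s); pressing with 9 to 13 N carries it by friction.
- track (a point): centre of the recess at deck height (meter x = 27, y = 0, z = 130 mm), axes as the meter's. The shutter's face lies 0 to 9 mm below the deck: the depth differs from meter to meter and is not measured, and the track slopes up to 0.04 rad either way along y, so depth changes by up to 2.7 mm over the travel. The plate is sprung: it gives 1 mm per 4 N pressed and bottoms hard after 6 mm.
- socket (a point): centre of the floor of the round socket in the chamber: meter x = 27, y = -35.5, z = 38 mm; axes as the meter's. Socket 29 mm in diameter, 34 mm deep, with a 3 mm chamfered lead-in; its mouth is 58 mm below the deck. The chamber around it is 118 mm (x, between side rails) by 71 mm (y). A seated vial stands 38 mm proud of the mouth, its top 20 mm below the deck.
- vial: small capped glass sample vial, 72 mm tall, standing upright on the bench; glass 26 mm in diameter, white cap 28 mm in diameter on the top 16 mm; about 60 g. Origin at the centre of its underside, z up.
- sample_bottle: clear 115 mm tall bottle, 60 mm across, paper label, white cap; a bystander, to be left alone. Origin at the centre of its underside.
- squat_jar: amber glass jar, 55 mm tall, 68 mm across; a bystander, to be left alone. Origin at the centre of its underside.
- beaker: open glass beaker, 85 mm tall, 72 mm across; a bystander, to be left alone. Origin at the centre of its underside.
- standard_bottle: amber bottle, 100 mm tall, 52 mm across; a bystander, to be left alone. Origin at the centre of its underside.
- marker: black marker pen lying flat, 142 mm long, 12 mm thick; a bystander, to be left alone. Origin at its middle, underside.
Not all that is in view belongs to the job. Several things look just like the vial: the one meant starts farthest to the robot's right.

How it is judged:
By the outcome, as a careful person would: the job done as asked, in the order asked, and still so for the second after the job is handed in, with the robot touching nothing.
It also fails if it takes over 69 s, if anything falls off the work surface, if the arm or the gripper's body presses on something with over 40 N, if the wrist force passes 120 N, or if a joint passes its speed limit or range.

## Working session

There is one attempt and no reset: what is moved stays moved. The work goes in short steps, Python scripts to look and compute and a tool call to move; the robot and the scene stay as the last step left them, time stands still between calls to the robot, and variables do not carry over. Pictures are saved under pics/ and viewed, at most 10 in all, crops included, and the job is handed in when it is done.

Besides the shell and the picture viewer there is one more tool, called by a JSON object that holds its "name" and its "arguments", one argument or row to a line. send_rows: Moves the arm, as the interface text tells. Its arguments: {"type":"object","properties":{"dr":{"type":"array","items":{"type":"array","items":{"type":"number"}}},"xyz":{"type":"array","items":{"type":"array","items":{"type":"number"}}},"jaw":{"type":"array","items":{"type":"number"}}},"required":["dr","xyz","jaw"]}

```bash
mkdir -p pics; ls; python3 - <<'E'
from bench import ctrl
import cv2
for n in("scene","top"):
    cv2.imwrite(f"pics/{n}0.png",ctrl.camera(n)[:,:,::-1])
    c=ctrl.calibration(n);print(c)
print(ctrl.tip_extent);o=ctrl.get_obs();print(o)
E
```

```text
pics
{'camera_matrix': array([[509.91496972,   0.        , 323.8177117 ],
       [  0.        , 509.91496972, 201.79839936],
       [  0.        ,   0.        ,   1.        ]]), 'world_from_camera': array([[ 0.65413916, -0.43589637,  0.6181394 ,  1.26863826],
       [ 0.75607579,  0.39978465, -0.51819073, -0.61207408],
       [-0.02124518,  0.80632908,  0.59108549,  0.83829624],
       [ 0.        ,  0.        ,  0.        ,  1.        ]])}
{'camera_matrix': array([[509.49124903,   0.        , 312.05061258],
       [  0.        , 509.49124903, 202.50718007],
       [  0.        ,   0.        ,   1.        ]]), 'world_from_camera': array([[-0.02266849,  0.99452157, -0.10204405,  0.36946921],
       [-0.99969695, -0.02156904,  0.01186492,  0.0516943 ],
       [ 0.00959892,  0.10228209,  0.99470912,  1.50619503],
       [ 0.        ,  0.        ,  0.        ,  1.        ]])}
0.019
{'time_s': 0.1, 'q': array([-1.50931696e+00,  1.81446710e-01,  1.60788862e+00,  4.75510308e-05,
        1.35380040e+00, -2.06311814e-01]), 'dq': array([-0.00070535, -0.00168095, -0.00258005,  0.00034598, -0.00088909,
       -0.00016671]), 'joint_efforts': array([-2.51761918e-05, -4.45880270e+01, -3.52239311e+01, -2.61571586e-04,
        4.22085926e-03, -1.81773265e-05]), 'eef_pos': array([ 0.1521399 , -0.55397836,  0.2116949 ]), 'eef_rot': array([-7.67835044e-04,  9.91049760e-01,  1.33490739e-01,  7.89761070e-05]), 'wrist_force': array([ 0.05640196, -0.27110978, -0.7177453 ]), 'torque': array([ 0.00999056, -0.02244946, -0.00064407]), 'grasp_force': 0.0, 'opening': 1.0013273898409025}
```

View pics/scene0.png

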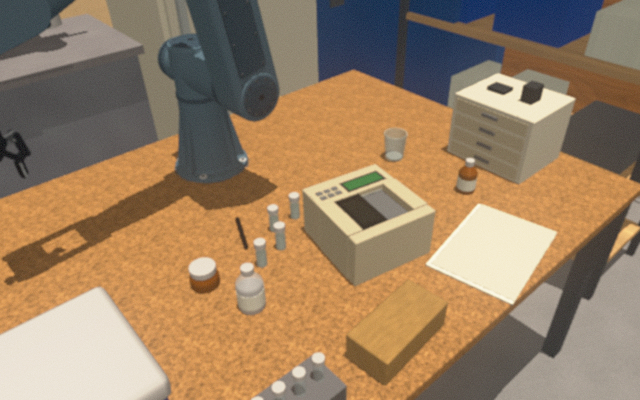

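View pics/top0.png

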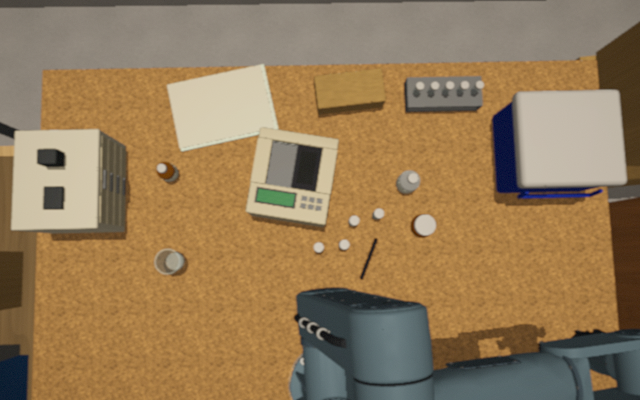

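The top view shows the meter at (293,177) with its display toward the robot and the black shutter on the right half, so it is shut. Four look-alike vials have caps at (318,248), (344,245), (354,221) and (378,214). The rightmost one on the bench is at (378,214).

```bash
cat > h.py <<'E'
import numpy as np,cv2
from bench import ctrl
def ray(n,u,v):
    c=ctrl.calibration(n);K=c["camera_matrix"];T=c["world_from_camera"]
    d=np.linalg.inv(K)@[u,v,1];return T[:3,3],T[:3,:3]@[d[0],-d[1],-d[2]]
def onz(n,u,v,z):
    o,d=ray(n,u,v);return o+d*(z-o[2])/d[2]
def proj(n,p):
    c=ctrl.calibration(n);T=np.linalg.inv(c["world_from_camera"]);q=T[:3,:3]@p+T[:3,3]
    q=c["camera_matrix"]@[q[0],-q[1],-q[2]];return q[:2]/q[2]
E
python3 - <<'E'
from h import *
im=cv2.imread("pics/top0.png");hsv=cv2.cvtColor(im,cv2.COLOR_BGR2HSV)
print("deck px",im[137,290],im[215,265],"wood",im[270,250],"shutter",im[168,308],"cap",im[214,378], "park",im[160,282])
# caps: low saturation & bright
m=((hsv[...,1]<60)&(hsv[...,2]>140)).astype(np.uint8)
n,l,s,c=cv2.connectedComponentsWithStats(m)
for i in range(1,n):
    if 15<s[i,4]<500: print("white",s[i],c[i].round(1),onz("top",*c[i],.072).round(4))
# shutter black
m=(hsv[...,2]<60).astype(np.uint8);m[:, :240]=0;m[:,345:]=0;m[:130]=0;m[230:]=0
n,l,s,c=cv2.connectedComponentsWithStats(m)
for i in range(1,n):
    if s[i,4]>100:
        r=cv2.minAreaRect(np.argwhere(l==i)[:,::-1].astype(np.float32));print("black",s[i],c[i],r,onz("top",*c[i],.126))
big=cv2.resize(im[115:260,235:445],None,fx=3.8,fy=3.8,interpolation=cv2.INTER_CUBIC)
cv2.imwrite("pics/crop1.png",big)
E
```

```text
deck px [159 194 209] [ 97 126 139] wood [ 70 130 176] shutter [32 35 37] cap [184 198 208] park [122 131 137]
white [75  8  9  8 28] [78.4 11.4] [1.0941 0.7063 0.072 ]
white [606  31  13   7  23] [610.5  34. ] [ 0.9966 -0.8561  0.072 ]
white [595  40  12   9  30] [601.   44.3] [ 0.9655 -0.8252  0.072 ]
white [28 63  9  7 26] [31.7 66.1] [0.9309 0.8369 0.072 ]
white [ 0 76 10 15 66] [ 2.9 84.3] [0.8784 0.9176 0.072 ]
white [416  81   9   9  65] [419.9  85.1] [ 0.8526 -0.2864  0.072 ]
white [430  81  10   9  69] [434.9  84.9] [ 0.8522 -0.33    0.072 ]
white [446  81   9   9  65] [449.9  84.6] [ 0.8524 -0.3738  0.072 ]
white [460  80  10   9  65] [464.8  84.2] [ 0.8526 -0.4173  0.072 ]
white [476  80   8   9  54] [479.3  84.1] [ 0.8523 -0.4595  0.072 ]
white [ 6 98  7  5 19] [  8.4 100.5] [0.8301 0.8999 0.072 ]
white [  0 137   5   5  19] [  2.1 138.8] [0.7182 0.9136 0.072 ]
white [157 164   9   9  65] [161.1 167.8] [0.625  0.4612 0.072 ]
white [320 164   4  10  16] [321.7 168.7] [0.6129 0.0049 0.072 ]
white [318 170  15  23 112] [325.6 182.8] [ 0.5719 -0.0053  0.072 ]
white [400 171  
[... 337 characters left out ...]
 10  79] [353.6 220.3] [ 0.4637 -0.0815  0.072 ]
white [339 240  10  10  79] [343.7 244.4] [ 0.3966 -0.0516  0.072 ]
white [314 243  10  10  78] [318.4 247.1] [0.3904 0.0197 0.072 ]
white [166 252  16  18 222] [173.8 260.8] [0.3614 0.424  0.072 ]
white [300 318   7   9  18] [301.8 320.9] [0.1884 0.0704 0.072 ]
white [307 323   9   9  24] [309.6 326.2] [0.1736 0.0491 0.072 ]
white [317 328   9  11  34] [319.7 332. ] [0.1571 0.0215 0.072 ]
white [300 358   4   7  23] [301.4 361.2] [0.0801 0.0736 0.072 ]
black [292 146  29  44 943] [306.29162248 167.39978791] ((306.2456970214844, 167.33932495117188), (22.632139205932617, 41.906978607177734), 9.090276718139648) [0.60816664 0.04882821 0.126     ]
```

View pics/crop1.png

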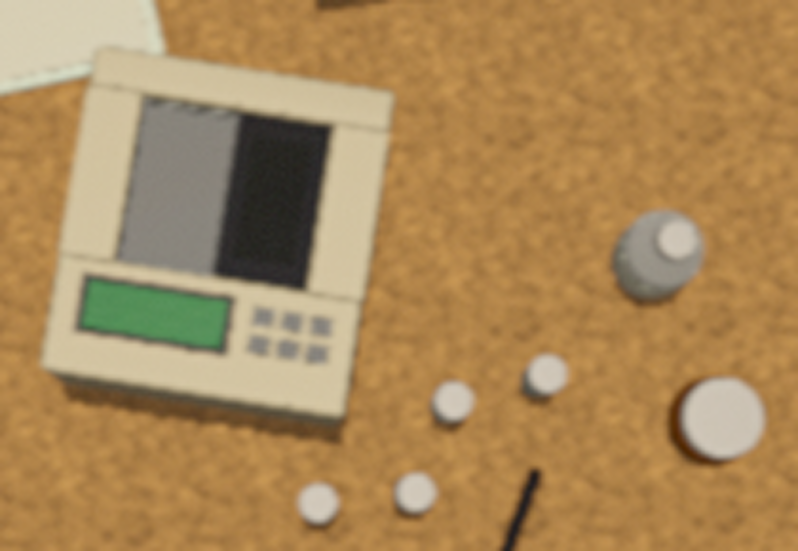

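```bash
cat > fit.py <<'E'
from h import *
from scipy.optimize import least_squares
im=cv2.imread("pics/top0.png");hsv=cv2.cvtColor(im,cv2.COLOR_BGR2HSV).astype(int)
C=np.array([[97,47],[393,92],[342,418],[42,367]])/3.8+[235,115]-0.4
mod=np.array([[.12,.11],[.12,-.11],[-.12,-.11],[-.12,.11]])
f=lambda p,m,w:(np.array([p[0]+np.cos(p[2])*m[:,0]-np.sin(p[2])*m[:,1],p[1]+np.sin(p[2])*m[:,0]+np.cos(p[2])*m[:,1]]).T-w).ravel()
W=np.array([onz("top",*c,.13)[:2] for c in C])
s=least_squares(f,[.6,.08,0],args=(mod,W));print("deck",s.x,(s.fun*1e3).round(1))
# subpixel edges: half-level of saturation along normals of the fit
def pose(p,m,z): 
    return np.array([p[0]+np.cos(p[2])*m[0]-np.sin(p[2])*m[1],p[1]+np.sin(p[2])*m[0]+np.cos(p[2])*m[1],z])
sat=cv2.GaussianBlur(hsv[...,1].astype(np.float32),(0,0),.5)
p=s.x
R=[]
for e,(ax,val) in {"+x":(0,.12),"-x":(0,-.12),"+y":(1,.11),"-y":(1,-.11)}.items():
    off=[]
    for t in np.linspace(-.085,.085,35):
        ds=np.arange(-.012,.0121,.0005);pr=[]
        for d in ds:
            m=[0,0];m[ax]=val+np.sign(val)*d;m[1-ax]=t
            u=proj("top",pose(p,m,.13));pr.append(cv2.getRectSubPix(sat,(1,1),tuple(map(float,u)))[0,0])
        pr=np.array(pr);h=(pr[:4].mean()+pr[-4:].mean())/2
        k=np.argmax(pr>h);off.append(ds[k])
    print(e,"edge offset mm (outward)",np.median(off)*1e3,(np.polyfit(np.linspace(-.085,.085,35),off,1)[0]))
for q in [("vial",.072,(378.4,213.1))]:
    print(onz("top",*q[2],.072), proj("scene",np.array([*onz("top",*q[2],.072)])))
g=cv2.imread("pics/scene0.png");hs=cv2.cvtColor(g,cv2.COLOR_BGR2HSV)
m=((hs[...,1]<70)&(hs[...,2]>140)).astype(np.uint8)[210:260,240:310]
n,l,st,c=cv2.connectedComponentsWithStats(m);print([(st[i].tolist(),(c[i]+[240,210]).round(1)) for i in range(1,n) if st[i,4]>10])
print("scene deck corners", [proj("scene",pose(p,m,.13)).round(1) for m in mod])
E
python3 fit.py
```

```text
deck [ 0.58724875  0.08790625 -0.18091544] [ 2.2  1.   0.2 -1.7 -0.5 -1.4 -2.   2.2]
+x edge offset mm (outward) 0.5000000000000109 -0.048291316526610686Traceback (most recent call last):
  File "fit.py", line 21, in <module>
    u=proj("top",pose(p,m,.13));pr.append(cv2.getRectSubPix(sat,(1,1),tuple(map(float,u)))[0,0])
  File "h.py", line 9, in proj
    c=ctrl.calibration(n);T=np.linalg.inv(c["world_from_camera"]);q=T[:3,:3]@p+T[:3,3]
ValueError: time passes only in moves, steps and waits
```

```bash
sed -i 's/ctrl.calibration(n)/CAL[n]/; s/^from bench.*/from bench import ctrl\nCAL={n:ctrl.calibration(n) for n in("scene","top")}/' h.py; python3 fit.py
```

```text
deck [ 0.58724875  0.08790625 -0.18091544] [ 2.2  1.   0.2 -1.7 -0.5 -1.4 -2.   2.2]
+x edge offset mm (outward) 0.5000000000000109 -0.048291316526610686
-x edge offset mm (outward) 6.000000000000016 -0.001204481792717099
+y edge offset mm (outward) 2.000000000000012 0.00747899159663866
-y edge offset mm (outward) 1.5000000000000118 0.007170868347338939
[ 0.48243017 -0.15229358  0.072     ] [258.67829177 241.37595212]
[([28, 0, 10, 7, 46], array([272.8, 212.2])), ([32, 9, 13, 15, 121], array([278.5, 226.2])), ([14, 28, 11, 13, 118], array([259.3, 243.7]))]
scene deck corners [array([435.3, 210.4]), array([354.5, 244. ]), array([300.4, 189. ]), array([374.6, 163.3])]
```

{"name": "send_rows", "arguments": {
  "dr": [
    [0, 0, -0.64],
    [0, 0, -1.93],
    [0, 0, -3.4],
    [0, 0, -4.9],
    [0, 0, -6.4],
    [0, 0, -7.9],
    [0, 0, -9.4],
    [0, 0, -10.7]
  ],
  "xyz": [
    [1.8, -1.4, 0],
    [5.4, -4.1, 0],
    [9.6, -7.4, 0],
    [13.8, -10.6, 0],
    [17.9, -13.8, 0],
    [22.1, -17.0, 0],
    [26.3, -20.2, 0],
    [29.9, -23.0, 0]
  ],
  "jaw": [80, 60, 40, 20, 0, 0, 0, 0]
}}

```text
time_s: 1.1
eef_pos: [0.3804, -0.2518, 0.2123]
eef_rot: [-0.0, 0.767, 0.642, 0.0]
wrist_force: [1.1, -0.9, 0.6]
opening: -0.0
grasp_force: 0.0
```

```bash
cat > st.py <<'E'
# state in meter axes; optional target (meter x y, world z, mm) -> tool-axis shift in cm
import sys,numpy as np
from bench import ctrl
from scipy.spatial.transform import Rotation as R
P=np.array([.587,.088]);a=-.181
o=ctrl.get_obs();p=o["eef_pos"];w,x,y,z=o["eef_rot"];M=R.from_quat([x,y,z,w]).as_matrix()
Rm=np.array([[np.cos(a),-np.sin(a)],[np.sin(a),np.cos(a)]])
m=Rm.T@(p[:2]-P)
print("t",round(o["time_s"],2),"meter mm",(m*1e3).round(1),"z",round(p[2]*1e3,1),"tipz",round(p[2]*1e3-19,1),"F meter axes",(Rm.T@o["wrist_force"][:2]).round(1),o["wrist_force"][2].round(1),"open",round(o["opening"],2),"grip",round(o["grasp_force"],1))
print("tool y yaw",np.degrees(np.arctan2(M[1,1],M[0,1])).round(2),"tilt z",M[:,2].round(4),"world",p.round(4))
if len(sys.argv)>3:
    t=np.array(list(map(float,sys.argv[1:4])))/1e3
    d=np.r_[P+Rm@t[:2],t[2]]-p
    print("shift cm tool",(M.T@d*100).round(2))
E
python3 st.py 27 -35.5 180
```

```text
t 1.1 meter mm [-142.1 -371.4] z 212.3 tipz 193.3 F meter axes [ 1.2 -0.7] 0.6 open -0.0 grip 0.0
tool y yaw -10.16 tilt z [-1.e-04  3.e-04 -1.e+00] world [ 0.3804 -0.2518  0.2123]
shift cm tool [33.53 17.03  3.24]
```

{"name": "send_rows", "arguments": {
  "dr": [
    [0, 0, 0],
    [0, 0, 0],
    [0, 0, 0],
    [0, 0, 0],
    [0, 0, 0],
    [0, 0, 0],
    [0, 0, 0],
    [0, 0, 0]
  ],
  "xyz": [
    [4.5, 2.3, 0],
    [9.6, 4.9, 0],
    [14.8, 7.5, 0.5],
    [20, 10.1, 1.0],
    [25, 12.7, 1.8],
    [29.5, 15, 2.5],
    [32.5, 16.5, 3.2],
    [33.5, 17, 3.2]
  ],
  "jaw": [0, 0, 0, 0, 0, 0, 0, 0]
}}

```text
time_s: 2.1
eef_pos: [0.6074, 0.0467, 0.179]
eef_rot: [-0.001, 0.768, 0.641, -0.001]
wrist_force: [0.6, -1.5, 0.1]
opening: -0.001
grasp_force: 0.0
```

{"name": "send_rows", "arguments": {
  "dr": [
    [0, 0, 0],
    [0, 0, 0],
    [0, 0, 0],
    [0, 0, 0],
    [0, 0, 0],
    [0, 0, 0],
    [0, 0, 0],
    [0, 0, 0]
  ],
  "xyz": [
    [0, 0, 0.8],
    [0, 0, 1.5],
    [0, 0, 2.0],
    [0, 0, 2.5],
    [0, 0, 2.8],
    [0, 0, 2.8],
    [0, 0, 2.8],
    [0, 0, 2.8]
  ],
  "jaw": [0, 0, 0, 0, 0, 0, 0, 0]
}}

```text
time_s: 3.1
eef_pos: [0.6078, 0.045, 0.1528]
eef_rot: [0.0, 0.769, 0.64, 0.0]
wrist_force: [-0.3, -1.0, -0.4]
opening: 0.002
grasp_force: 0.0
```

```bash
python3 st.py 27 -35.5 149; python3 -c "
from bench import ctrl;import cv2
im=ctrl.camera('scene')[:,:,::-1];cv2.imwrite('pics/s1.png',cv2.resize(im[130:290,280:460],None,fx=3.3,fy=3.3,interpolation=2))"
```

```text
t 3.1 meter mm [ 28.2 -38.5] z 152.8 tipz 133.8 F meter axes [-0.1 -1.1] -0.4 open 0.0 grip 0.0
tool y yaw -10.45 tilt z [ 4.e-04 -0.e+00 -1.e+00] world [0.6078 0.045  0.1528]
shift cm tool [ 0.3  -0.12  0.38]
```

View pics/s1.png

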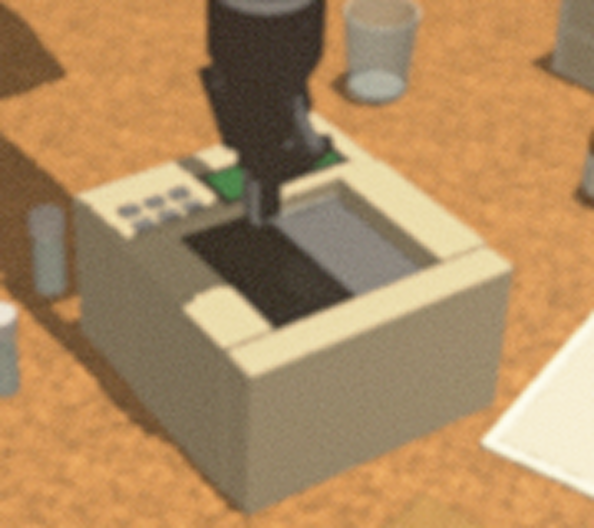

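The closed fingertip is over the shutter, around (262,215) in the crop, just above the deck. Next I'll feel downward in small steps.

{"name": "send_rows", "arguments": {
  "dr": [
    [0, 0, 0],
    [0, 0, 0],
    [0, 0, 0],
    [0, 0, 0],
    [0, 0, 0],
    [0, 0, 0],
    [0, 0, 0],
    [0, 0, 0]
  ],
  "xyz": [
    [0.1, 0, 0.1],
    [0.2, 0, 0.2],
    [0.3, 0, 0.3],
    [0.3, 0, 0.4],
    [0.3, 0, 0.45],
    [0.3, 0, 0.5],
    [0.3, 0, 0.5],
    [0.3, 0, 0.5]
  ],
  "jaw": [0, 0, 0, 0, 0, 0, 0, 0]
}}

```text
time_s: 4.15
eef_pos: [0.6082, 0.0479, 0.1475]
eef_rot: [0.0, 0.769, 0.64, 0.0]
wrist_force: [-0.2, -0.7, 0.4]
opening: -0.0
grasp_force: 0.0
```

```bash
python3 st.py
```

```text
t 4.15 meter mm [ 28.1 -35.6] z 147.5 tipz 128.5 F meter axes [-0.1 -0.8] 0.4 open -0.0 grip 0.0
tool y yaw -10.46 tilt z [ 1.e-04  0.e+00 -1.e+00] world [0.6082 0.0479 0.1475]
```

{"name": "send_rows", "arguments": {
  "dr": [
    [0, 0, 0],
    [0, 0, 0],
    [0, 0, 0],
    [0, 0, 0],
    [0, 0, 0],
    [0, 0, 0],
    [0, 0, 0],
    [0, 0, 0]
  ],
  "xyz": [
    [0, 0, 0.05],
    [0, 0, 0.1],
    [0, 0, 0.15],
    [0, 0, 0.2],
    [0, 0, 0.25],
    [0, 0, 0.3],
    [0, 0, 0.3],
    [0, 0, 0.3]
  ],
  "jaw": [0, 0, 0, 0, 0, 0, 0, 0]
}}

```text
time_s: 5.15
eef_pos: [0.6082, 0.0479, 0.1445]
eef_rot: [0.0, 0.769, 0.64, 0.0]
wrist_force: [-1.1, 0.2, 0.6]
opening: 0.003
grasp_force: 0.0
```

{"name": "send_rows", "arguments": {
  "dr": [
    [0, 0, 0],
    [0, 0, 0],
    [0, 0, 0],
    [0, 0, 0],
    [0, 0, 0],
    [0, 0, 0],
    [0, 0, 0],
    [0, 0, 0]
  ],
  "xyz": [
    [0, 0, 0.05],
    [0, 0, 0.1],
    [0, 0, 0.15],
    [0, 0, 0.2],
    [0, 0, 0.25],
    [0, 0, 0.3],
    [0, 0, 0.3],
    [0, 0, 0.3]
  ],
  "jaw": [0, 0, 0, 0, 0, 0, 0, 0]
}}

```text
time_s: 6.15
eef_pos: [0.6082, 0.0479, 0.1415]
eef_rot: [0.0, 0.769, 0.64, 0.0]
wrist_force: [-0.2, -0.1, 0.5]
opening: 0.002
grasp_force: 0.0
```

{"name": "send_rows", "arguments": {
  "dr": [
    [0, 0, 0],
    [0, 0, 0],
    [0, 0, 0],
    [0, 0, 0],
    [0, 0, 0],
    [0, 0, 0],
    [0, 0, 0],
    [0, 0, 0]
  ],
  "xyz": [
    [0, 0, 0.05],
    [0, 0, 0.1],
    [0, 0, 0.15],
    [0, 0, 0.2],
    [0, 0, 0.25],
    [0, 0, 0.3],
    [0, 0, 0.3],
    [0, 0, 0.3]
  ],
  "jaw": [0, 0, 0, 0, 0, 0, 0, 0]
}}

```text
time_s: 7.15
eef_pos: [0.6082, 0.0479, 0.1385]
eef_rot: [-0.0, 0.769, 0.64, 0.0]
wrist_force: [0.5, 0.7, -0.2]
opening: -0.001
grasp_force: 0.0
```

{"name": "send_rows", "arguments": {
  "dr": [
    [0, 0, 0],
    [0, 0, 0],
    [0, 0, 0],
    [0, 0, 0],
    [0, 0, 0],
    [0, 0, 0],
    [0, 0, 0],
    [0, 0, 0]
  ],
  "xyz": [
    [0, 0, 0.04],
    [0, 0, 0.08],
    [0, 0, 0.12],
    [0, 0, 0.16],
    [0, 0, 0.2],
    [0, 0, 0.2],
    [0, 0, 0.2],
    [0, 0, 0.2]
  ],
  "jaw": [0, 0, 0, 0, 0, 0, 0, 0]
}}

```text
time_s: 8.15
eef_pos: [0.6082, 0.0479, 0.1365]
eef_rot: [0.0, 0.769, 0.64, 0.0]
wrist_force: [0.4, -0.5, -0.2]
opening: 0.002
grasp_force: 0.0
```

```bash
python3 st.py; python3 -c "
from bench import ctrl;import cv2
im=ctrl.camera('scene')[:,:,::-1];cv2.imwrite('pics/s2.png',cv2.resize(im[170:240,330:410],None,fx=7,fy=7,interpolation=2))"
```

```text
t 8.15 meter mm [ 28.  -35.6] z 136.5 tipz 117.5 F meter axes [ 0.5 -0.4] -0.2 open 0.0 grip 0.0
tool y yaw -10.46 tilt z [ 1.e-04  0.e+00 -1.e+00] world [0.6082 0.0479 0.1365]
```

View pics/s2.png

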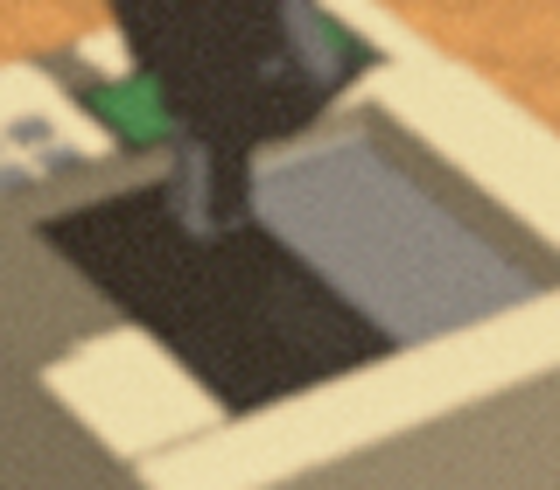

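```bash
python3 -c "
from h import *
for z in (.1175,.125,.13): print(z,proj('scene',np.array([.6082,.0479,z])).round(1), onz('scene',360.5,203.8,z).round(3))"
```

```text
0.1175 [359.5 214.6] [0.58  0.079 0.118]
0.125 [359.6 212. ] [0.587 0.072 0.125]
0.13 [359.6 210.3] [0.592 0.067 0.13 ]
```

{"name": "send_rows", "arguments": {
  "dr": [
    [0, 0, 0],
    [0, 0, 0],
    [0, 0, 0],
    [0, 0, 0],
    [0, 0, 0],
    [0, 0, 0],
    [0, 0, 0],
    [0, 0, 0]
  ],
  "xyz": [
    [0, 0, 0.04],
    [0, 0, 0.08],
    [0, 0, 0.12],
    [0, 0, 0.16],
    [0, 0, 0.2],
    [0, 0, 0.2],
    [0, 0, 0.2],
    [0, 0, 0.2]
  ],
  "jaw": [0, 0, 0, 0, 0, 0, 0, 0]
}}

```text
time_s: 9.2
eef_pos: [0.6082, 0.0479, 0.1345]
eef_rot: [0.0, 0.769, 0.64, 0.0]
wrist_force: [0.3, -1.0, 0.6]
opening: 0.003
grasp_force: 0.0
```

```bash
python3 -c "
from bench import ctrl;import cv2,numpy as np
im=np.mean([ctrl.camera('scene')[180:230,335:385,::-1].astype(float) for _ in range(4)],0)
cv2.imwrite('pics/s3.png',cv2.resize(np.clip(im*3-60,0,255).astype(np.uint8),None,fx=10,fy=10,interpolation=2))"
```

```text
(no output)
```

View pics/s3.png

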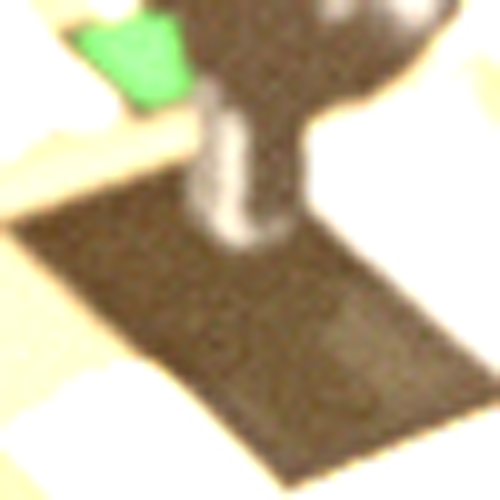

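```bash
python3 -c "
from h import *
im=ctrl.camera('top')[:,:,::-1]
print(proj('top',np.array([.6082,.0479,.1345])),proj('top',np.array([.6082,.0479,.1885])),proj('top',np.array([.6082,.0479,.25])))
cv2.imwrite('pics/t1.png',cv2.resize(im[120:320,230:390],None,fx=3,fy=3,interpolation=2))"
```

```text
[306.62668474 166.84797493] [306.60627337 163.30566067] [306.58093068 158.90753331]
```

View pics/t1.png

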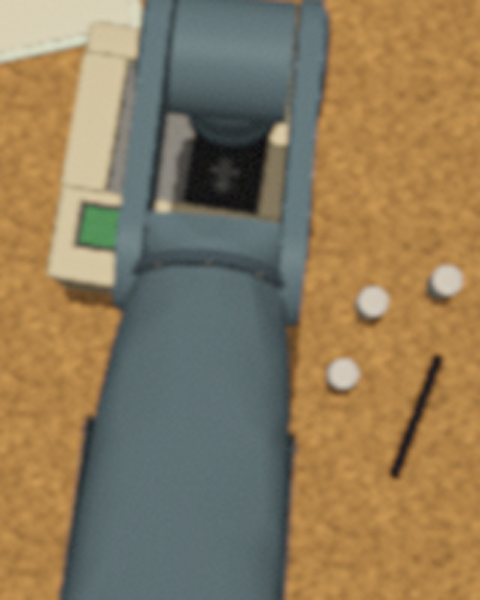

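```bash
python3 -c "
from h import *
a,d=ray('top',305,178.3);b,e=ray('scene',360.5,203.8)
s=np.linalg.lstsq(np.c_[d,-e],b-a,rcond=None)[0];print(a+d*s[0],b+e*s[1])
for z in(.12,.15,.2,.25):print(z,onz('top',305,178.3,z))
o=ctrl.get_obs();print(o['q'])
"; python3 st.py
```

```text
[0.57790261 0.05301033 0.12697241] [0.59070685 0.06781145 0.12892155]
0.12 [0.57895631 0.05301699 0.12      ]
0.15 [0.57442259 0.05298836 0.15      ]
0.2 [0.5668664  0.05294065 0.2       ]
0.25 [0.55931021 0.05289294 0.25      ]
[-1.15649116e-01  3.34142506e-01  1.58323386e+00  5.83610709e-06
  1.22424267e+00  6.68177664e-02]
t 9.45 meter mm [ 28.  -35.6] z 134.5 tipz 115.5 F meter axes [-1.2 -0.3] 0.3 open 0.0 grip 0.0
tool y yaw -10.45 tilt z [-0.  0. -1.] world [0.6082 0.0479 0.1345]
```

{"name": "send_rows", "arguments": {
  "dr": [
    [0, 0, 0],
    [0, 0, 0],
    [0, 0, 0],
    [0, 0, 0],
    [0, 0, 0],
    [0, 0, 0],
    [0, 0, 0],
    [0, 0, 0]
  ],
  "xyz": [
    [0, 0, 0.04],
    [0, 0, 0.08],
    [0, 0, 0.12],
    [0, 0, 0.16],
    [0, 0, 0.2],
    [0, 0, 0.25],
    [0, 0, 0.3],
    [0, 0, 0.3]
  ],
  "jaw": [0, 0, 0, 0, 0, 0, 0, 0]
}}

```text
time_s: 10.45
eef_pos: [0.6081, 0.0479, 0.1314]
eef_rot: [-0.0, 0.769, 0.64, -0.0]
wrist_force: [0.1, 1.0, 0.6]
opening: 0.001
grasp_force: 0.0
```

```bash
python3 st.py; python3 - <<'E'
from h import *
im=np.mean([ctrl.camera('scene').astype(float) for _ in range(3)],0)
g=im.sum(2)/3
print(g[184:226,352:376:2].round(0).astype(int))
E
```

```text
t 10.45 meter mm [ 28.  -35.6] z 131.4 tipz 112.4 F meter axes [-0.1  1. ] 0.6 open 0.0 grip 0.0
tool y yaw -10.46 tilt z [-1.e-04  0.e+00 -1.e+00] world [0.6081 0.0479 0.1314]
[[ 70  50  50  52  51  53  51  53  53  56  58  65]
 [ 75  52  52  50  52  50  53  50  50  50  58  59]
 [ 78  53  51  51  54  51  52  50  52  52  54  60]
 [ 82  55  54  53  50  47  50  49  54  52  51  56]
 [ 83  61  52  53  54  50  53  49  51  51  49  67]
 [ 76  73  68  51  56  55  51  50  51  49  55  91]
 [ 83  82  68  50  52  54  51  51  49  56  79 123]
 [ 96  91  72  61  52  51  49  52  65  89 119 145]
 [114  95  80  76  56  51  50  74 104 125 140 140]
 [121 102  82  90  57  53  51 104 136 138 134 124]
 [113  97  86  97  60  54  53 117 140 129 131 126]
 [ 95  88  86  99  62  55  53 112 129 128 129 131]
 [ 68  73  81 101  60  52  53 111 129 130 132 132]
 [ 50  72  84  99  58  52  55 109 134 134 132 132]
 [ 49  75  87  98  56  54  56 114 134 133 133 133]
 [ 49  79  89  97  57  52  54 113 132 133 133 133]
 [ 48  78  91  96  57  53  54 100 131 132 133 134]
 [ 48  77  93  94  54  54  54  76 119 133 131 133]
 [ 50
[... 519 characters left out ...]
 52  48  49  49  51  57  58  58  57]
 [ 52  49  48  47  50  46  51  51  56  64  60  57]
 [ 47  49  50  47  50  52  48  51  58  61  59  61]
 [ 45  48  49  45  48  47  51  56  55  61  59  59]
 [ 49  48  51  49  54  50  51  49  57  56  61  57]
 [ 63  47  48  50  51  50  52  52  53  54  59  62]
 [104  51  50  55  52  49  49  50  48  52  58  60]
 [153  74  52  55  54  45  52  52  51  51  55  60]
 [188 111  55  56  57  53  50  51  53  48  56  57]
 [205 154  74  53  56  52  54  52  51  51  52  53]
 [208 189 109  54  53  56  51  49  51  47  54  53]
 [208 208 155  72  55  50  52  50  51  51  54  56]
 [207 209 190 113  55  56  55  52  54  53  55  75]
 [209 209 205 155  73  53  54  54  52  58  81 127]]
```

{"name": "send_rows", "arguments": {
  "dr": [
    [0, 0, 0],
    [0, 0, 0],
    [0, 0, 0],
    [0, 0, 0],
    [0, 0, 0],
    [0, 0, 0],
    [0, 0, 0],
    [0, 0, 0]
  ],
  "xyz": [
    [0, 0, 0.05],
    [0, 0, 0.1],
    [0, 0, 0.15],
    [0, 0, 0.2],
    [0, 0, 0.25],
    [0, 0, 0.3],
    [0, 0, 0.35],
    [0, 0, 0.35]
  ],
  "jaw": [0, 0, 0, 0, 0, 0, 0, 0]
}}

```text
time_s: 11.6
eef_pos: [0.6082, 0.0479, 0.128]
eef_rot: [-0.0, 0.769, 0.64, -0.0]
wrist_force: [0.1, -0.2, 0.1]
opening: -0.005
grasp_force: 0.0
```

{"name": "send_rows", "arguments": {
  "dr": [
    [0, 0, 0],
    [0, 0, 0],
    [0, 0, 0],
    [0, 0, 0],
    [0, 0, 0],
    [0, 0, 0],
    [0, 0, 0],
    [0, 0, 0]
  ],
  "xyz": [
    [0, 0, 0.1],
    [0, 0, 0.2],
    [0, 0, 0.3],
    [0, 0, 0.4],
    [0, 0, 0.5],
    [0, 0, 0.6],
    [0, 0, 0.6],
    [0, 0, 0.6]
  ],
  "jaw": [0, 0, 0, 0, 0, 0, 0, 0]
}}

```text
time_s: 12.6
eef_pos: [0.6082, 0.0479, 0.122]
eef_rot: [0.0, 0.769, 0.64, 0.0]
wrist_force: [-0.7, 0.4, 0.2]
opening: 0.001
grasp_force: 0.0
```

```bash
python3 - <<'E'
from h import *
im=np.mean([ctrl.camera('scene').astype(float) for _ in range(3)],0)
g=im.sum(2)/3
print(g[198:216,354:368:1].round(0).astype(int))
E
```

```text
[[ 75  77  83  98 101  79  60  55  53  52  56  80 112 132]
 [ 78  79  83  96  98  78  58  51  53  55  58  76 111 127]
 [ 80  78  91 100  96  75  58  54  52  53  56  71 100 124]
 [ 77  83  92 102  98  75  58  52  55  51  50  60  79 106]
 [ 79  85  92 101  97  79  57  55  54  54  54  50  58  82]
 [ 78  83  90 104  99  79  59  51  53  51  52  53  51  55]
 [ 79  80  92 102  97  76  53  53  54  52  54  50  50  50]
 [ 64  77  90 101  96  72  56  55  58  60  57  53  54  46]
 [ 55  65  88 100  99  83  66  62  68  68  66  52  48  48]
 [ 50  60  77  95  98  91  75  67  69  67  64  53  51  50]
 [ 51  52  64  83  90  84  67  62  61  56  57  48  52  51]
 [ 53  51  54  63  70  65  58  53  55  50  53  51  53  49]
 [ 46  48  51  51  53  53  52  53  51  50  53  53  51  50]
 [ 48  54  48  50  49  50  50  49  50  46  51  52  49  51]
 [ 48  49  49  54  51  50  48  49  51  54  51  50  51  53]
 [ 49  55  53  49  47  50  52  51  51  49  55  50  53  53]
 [ 43  48  46  54  50  49  51  49  51  50  51  52  52  54]
 [ 48  51  48  50  51  51  51  49  52  51  55  52  51  49]]
```

{"name": "send_rows", "arguments": {
  "dr": [
    [0, 0, 0],
    [0, 0, 0],
    [0, 0, 0],
    [0, 0, 0],
    [0, 0, 0],
    [0, 0, 0],
    [0, 0, 0],
    [0, 0, 0]
  ],
  "xyz": [
    [0, 0, 0.05],
    [0, 0, 0.1],
    [0, 0, 0.15],
    [0, 0, 0.2],
    [0, 0, 0.25],
    [0, 0, 0.3],
    [0, 0, 0.3],
    [0, 0, 0.3]
  ],
  "jaw": [0, 0, 0, 0, 0, 0, 0, 0]
}}

```text
time_s: 13.75
eef_pos: [0.6082, 0.048, 0.119]
eef_rot: [-0.0, 0.769, 0.64, 0.0]
wrist_force: [-0.2, 1.0, 0.3]
opening: -0.001
grasp_force: 0.0
```

{"name": "send_rows", "arguments": {
  "dr": [
    [0, 0, 0],
    [0, 0, 0],
    [0, 0, 0],
    [0, 0, 0],
    [0, 0, 0],
    [0, 0, 0],
    [0, 0, 0],
    [0, 0, 0]
  ],
  "xyz": [
    [0, 0, 0.05],
    [0, 0, 0.1],
    [0, 0, 0.15],
    [0, 0, 0.2],
    [0, 0, 0.25],
    [0, 0, 0.3],
    [0, 0, 0.3],
    [0, 0, 0.3]
  ],
  "jaw": [0, 0, 0, 0, 0, 0, 0, 0]
}}

```text
time_s: 14.75
eef_pos: [0.6082, 0.0479, 0.116]
eef_rot: [-0.0, 0.769, 0.64, -0.0]
wrist_force: [0.5, 0.2, -0.1]
opening: -0.004
grasp_force: 0.0
```

{"name": "send_rows", "arguments": {
  "dr": [
    [0, 0, 0],
    [0, 0, 0],
    [0, 0, 0],
    [0, 0, 0],
    [0, 0, 0],
    [0, 0, 0],
    [0, 0, 0],
    [0, 0, 0]
  ],
  "xyz": [
    [0, 0, 0.05],
    [0, 0, 0.1],
    [0, 0, 0.15],
    [0, 0, 0.2],
    [0, 0, 0.25],
    [0, 0, 0.3],
    [0, 0, 0.3],
    [0, 0, 0.3]
  ],
  "jaw": [0, 0, 0, 0, 0, 0, 0, 0]
}}

```text
time_s: 15.75
eef_pos: [0.6082, 0.0479, 0.113]
eef_rot: [-0.0, 0.769, 0.64, 0.0]
wrist_force: [-0.7, 0.7, 0.6]
opening: 0.003
grasp_force: 0.0
```

{"name": "send_rows", "arguments": {
  "dr": [
    [0, 0, 0],
    [0, 0, 0],
    [0, 0, 0],
    [0, 0, 0],
    [0, 0, 0],
    [0, 0, 0],
    [0, 0, 0],
    [0, 0, 0]
  ],
  "xyz": [
    [0, 0, 0.05],
    [0, 0, 0.1],
    [0, 0, 0.15],
    [0, 0, 0.2],
    [0, 0, 0.25],
    [0, 0, 0.3],
    [0, 0, 0.3],
    [0, 0, 0.3]
  ],
  "jaw": [0, 0, 0, 0, 0, 0, 0, 0]
}}

```text
time_s: 16.75
eef_pos: [0.6082, 0.0479, 0.11]
eef_rot: [0.0, 0.769, 0.64, 0.0]
wrist_force: [-0.8, 0.2, -1.1]
opening: 0.002
grasp_force: 0.0
```

```bash
python3 st.py; python3 - <<'E'
from h import *
im=np.mean([ctrl.camera('scene').astype(float) for _ in range(3)],0)
g=im.sum(2)/3
print(g[184:222,346:372:2].round(0).astype(int))
E
```

```text
t 16.75 meter mm [ 28.  -35.6] z 110.0 tipz 91.0 F meter axes [-0.8  0.1] -1.1 open 0.0 grip 0.0
tool y yaw -10.46 tilt z [ 0.  0. -1.] world [0.6082 0.0479 0.11  ]
[[ 81  51  52  51  52  50  54  52  53  51  51  57  77]
 [ 86  56  52  53  50  53  47  50  50  49  53  56  74]
 [ 79  57  49  53  53  51  54  53  53  49  49  54  68]
 [ 76  63  50  52  54  49  54  50  51  51  52  60  66]
 [ 83  61  51  52  53  52  53  50  49  52  53  71  70]
 [113  65  50  49  49  50  50  55  52  53  60  85  76]
 [151  70  56  58  52  52  54  51  54  51  61  84  70]
 [156  81  77  73  48  50  51  53  54  50  58  68  63]
 [136  97 100  82  52  52  51  52  52  53  53  55  58]
 [116 109 114  90  49  52  53  53  54  51  51  50  54]
 [113 118 121  93  49  51  53  53  53  51  53  52  47]
 [120 122 112  87  54  51  51  51  56  51  51  50  55]
 [116 112  94  71  61  59  49  53  49  54  51  55  51]
 [104  86  64  53  75  68  54  54  50  50  53  53  52]
 [ 76  59  52  46  80  70  49  50  53  51  51  50  58]
 [ 52  48  45  47  80  71  56  52  54  53  52  70  88]
 [ 51  49  47  51  78  81  73  56  52  53  58 100 115]

[... 455 characters left out ...]
48  70  91  94  57  55  54  50  49  51]
 [ 49  47  47  52  60  88  97  62  66  61  54  53  56]
 [ 49  45  52  47  53  80  96  71  67  57  48  52  57]
 [ 61  50  44  50  54  69  93  71  63  54  51  54  63]
 [ 78  52  49  49  46  55  75  62  54  48  48  56  60]
 [102  62  46  49  51  52  56  50  51  50  50  54  56]
 [109  85  52  45  50  54  48  51  50  50  52  51  60]
 [119 131  86  44  48  45  52  51  51  50  52  51  58]
 [141 179 141  62  45  48  48  52  54  49  50  50  56]
 [171 206 185 104  51  47  50  52  53  52  50  54  51]
 [198 210 204 151  73  52  55  56  51  51  50  53  48]
 [208 209 210 186 109  57  53  59  54  54  53  50  50]
 [210 209 209 206 155  74  54  55  56  49  50  50  50]]
```

{"name": "send_rows", "arguments": {
  "dr": [
    [0, 0, 0],
    [0, 0, 0],
    [0, 0, 0],
    [0, 0, 0],
    [0, 0, 0],
    [0, 0, 0],
    [0, 0, 0],
    [0, 0, 0]
  ],
  "xyz": [
    [0, 0, 0.05],
    [0, 0, 0.1],
    [0, 0, 0.15],
    [0, 0, 0.2],
    [0, 0, 0.25],
    [0, 0, 0.3],
    [0, 0, 0.3],
    [0, 0, 0.3]
  ],
  "jaw": [0, 0, 0, 0, 0, 0, 0, 0]
}}

```text
time_s: 17.9
eef_pos: [0.6082, 0.0479, 0.1072]
eef_rot: [0.0, 0.769, 0.64, 0.0]
wrist_force: [-2.1, 0.3, 2.2]
opening: 0.004
grasp_force: 1.5
```

{"name": "send_rows", "arguments": {
  "dr": [
    [0, 0, 0],
    [0, 0, 0],
    [0, 0, 0],
    [0, 0, 0],
    [0, 0, 0],
    [0, 0, 0],
    [0, 0, 0],
    [0, 0, 0]
  ],
  "xyz": [
    [0, 0, 0.08],
    [0, 0, 0.16],
    [0, 0, 0.22],
    [0, 0, 0.22],
    [0.2, 0, 0.22],
    [0.5, 0, 0.22],
    [0.8, 0, 0.22],
    [1.1, 0, 0.22]
  ],
  "jaw": [0, 0, 0, 0, 0, 0, 0, 0]
}}

```text
time_s: 18.9
eef_pos: [0.6101, 0.0578, 0.1055]
eef_rot: [0.001, 0.769, 0.64, -0.001]
wrist_force: [-4.9, -3.2, 8.8]
opening: -0.005
grasp_force: 4.0
```

```bash
cat > sh.py <<'E'
from h import *
from bench import ctrl
P=np.array([.587,.088]);a=-.181
im=np.mean([ctrl.camera('scene').astype(float) for _ in range(2)],0).sum(2)/3
# shutter +y edge along meter y at a line of constant meter x=70 (clear of the gripper), z~.123
for mx in (.06,.075):
    ys=np.arange(-.075,.075,.003);r=[]
    for y in ys:
        u=proj('scene',np.array([P[0]+np.cos(a)*mx-np.sin(a)*y,P[1]+np.sin(a)*mx+np.cos(a)*y,.122]))
        r.append(int(cv2.getRectSubPix(im.astype(np.float32),(1,1),(float(u[0]),float(u[1])))[0,0]))
    print(mx,[(int(round(y*1e3)),v) for y,v in zip(ys,r)])
E
python3 st.py; python3 sh.py
```

```text
t 18.9 meter mm [ 28.1 -25.5] z 105.5 tipz 86.5 F meter axes [-4.2 -4.1] 8.8 open -0.0 grip 4.0
tool y yaw -10.46 tilt z [-3.0e-04 -1.6e-03 -1.0e+00] world [0.6101 0.0578 0.1055]
0.06 [(-75, 207), (-72, 208), (-69, 209), (-66, 201), (-63, 163), (-60, 108), (-57, 71), (-54, 57), (-51, 55), (-48, 56), (-45, 56), (-42, 57), (-39, 55), (-36, 53), (-33, 52), (-30, 51), (-27, 51), (-24, 49), (-21, 50), (-18, 50), (-15, 54), (-12, 61), (-9, 61), (-6, 58), (-3, 62), (0, 57), (3, 56), (6, 57), (9, 63), (12, 88), (15, 116), (18, 130), (21, 134), (24, 133), (27, 133), (30, 134), (33, 132), (36, 132), (39, 134), (42, 134), (45, 131), (48, 133), (51, 133), (54, 135), (57, 130), (60, 120), (63, 112), (66, 106), (69, 107), (72, 109)]
0.075 [(-75, 207), (-72, 205), (-69, 205), (-66, 197), (-63, 158), (-60, 99), (-57, 64), (-54, 56), (-51, 52), (-48, 54), (-45, 53), (-42, 52), (-39, 51), (-36, 51), (-33, 51), (-30, 50), (-27, 51), (-24, 51), (-21, 51), (-18, 54), (-15, 53), (-12, 55), (-9, 58), (-6, 56), (-3, 54), (0, 55), (3, 55), (6, 56), (9, 64), (12, 86), (15, 116), (18, 131), (21, 131), (24, 133), (27, 132), (30, 133), (33, 132), (36, 132), (39, 130), (42, 132), (45, 133), (48, 132), (51, 132), (54, 135), (57, 131), (60, 122), (63, 111), (66, 108), (69, 106), (72, 107)]
```

{"name": "send_rows", "arguments": {
  "dr": [
    [0, 0, 0],
    [0, 0, 0],
    [0, 0, 0],
    [0, 0, 0],
    [0, 0, 0],
    [0, 0, 0],
    [0, 0, 0],
    [0, 0, 0]
  ],
  "xyz": [
    [0.2, 0, 0.03],
    [0.4, 0, 0.03],
    [0.7, 0, 0.03],
    [1.0, 0, 0.03],
    [1.3, 0, 0.03],
    [1.6, 0, 0.03],
    [1.9, 0, 0.03],
    [2.2, 0, 0.03]
  ],
  "jaw": [0, 0, 0, 0, 0, 0, 0, 0]
}}

```text
time_s: 20.0
eef_pos: [0.614, 0.0795, 0.1051]
eef_rot: [0.0, 0.769, 0.64, -0.001]
wrist_force: [-4.4, -2.9, 6.8]
opening: -0.001
grasp_force: 3.7
```

{"name": "send_rows", "arguments": {
  "dr": [
    [0, 0, 0],
    [0, 0, 0],
    [0, 0, 0],
    [0, 0, 0],
    [0, 0, 0],
    [0, 0, 0],
    [0, 0, 0],
    [0, 0, 0]
  ],
  "xyz": [
    [0.1, 0, 0.08],
    [0.4, 0, 0.09],
    [0.7, 0, 0.1],
    [1.0, 0, 0.11],
    [1.3, 0, 0.12],
    [1.6, 0, 0.13],
    [1.9, 0, 0.14],
    [2.2, 0, 0.15]
  ],
  "jaw": [0, 0, 0, 0, 0, 0, 0, 0]
}}

```text
time_s: 21.0
eef_pos: [0.6181, 0.1013, 0.1039]
eef_rot: [0.0, 0.769, 0.64, -0.001]
wrist_force: [-4.6, -3.4, 10.0]
opening: 0.0
grasp_force: 4.8
```

{"name": "send_rows", "arguments": {
  "dr": [
    [0, 0, 0],
    [0, 0, 0],
    [0, 0, 0],
    [0, 0, 0],
    [0, 0, 0],
    [0, 0, 0],
    [0, 0, 0],
    [0, 0, 0]
  ],
  "xyz": [
    [0.3, 0, 0.01],
    [0.6, 0, 0.02],
    [0.9, 0, 0.03],
    [1.2, 0, 0.04],
    [1.4, 0, 0.05],
    [1.6, 0, 0.05],
    [1.75, 0, 0.05],
    [1.85, 0, 0.05]
  ],
  "jaw": [0, 0, 0, 0, 0, 0, 0, 0]
}}

```text
time_s: 22.0
eef_pos: [0.6225, 0.1187, 0.1038]
eef_rot: [0.002, 0.769, 0.64, 0.0]
wrist_force: [-2.8, -5.6, 8.1]
opening: 0.001
grasp_force: 4.1
```

```bash
python3 st.py; python3 sh.py
```

```text
t 22.0 meter mm [29.4 36.6] z 103.8 tipz 84.8 F meter axes [-1.8 -6. ] 8.1 open 0.0 grip 4.1
tool y yaw -10.47 tilt z [ 0.0021 -0.0024 -1.    ] world [0.6225 0.1187 0.1038]
0.06 [(-75, 206), (-72, 207), (-69, 208), (-66, 199), (-63, 162), (-60, 110), (-57, 83), (-54, 79), (-51, 79), (-48, 79), (-45, 78), (-42, 78), (-39, 78), (-36, 79), (-33, 76), (-30, 76), (-27, 74), (-24, 75), (-21, 75), (-18, 77), (-15, 76), (-12, 76), (-9, 78), (-6, 76), (-3, 72), (0, 65), (3, 56), (6, 55), (9, 56), (12, 57), (15, 57), (18, 58), (21, 58), (24, 53), (27, 54), (30, 49), (33, 50), (36, 53), (39, 52), (42, 52), (45, 56), (48, 57), (51, 61), (54, 61), (57, 60), (60, 58), (63, 57), (66, 63), (69, 82), (72, 99)]
0.075 [(-75, 206), (-72, 206), (-69, 207), (-66, 196), (-63, 155), (-60, 103), (-57, 79), (-54, 79), (-51, 82), (-48, 77), (-45, 77), (-42, 77), (-39, 79), (-36, 77), (-33, 73), (-30, 74), (-27, 74), (-24, 75), (-21, 75), (-18, 73), (-15, 71), (-12, 75), (-9, 75), (-6, 77), (-3, 68), (0, 63), (3, 56), (6, 56), (9, 56), (12, 54), (15, 56), (18, 54), (21, 53), (24, 51), (27, 48), (30, 50), (33, 49), (36, 52), (39, 49), (42, 51), (45, 52), (48, 56), (51, 54), (54, 57), (57, 58), (60, 56), (63, 58), (66, 66), (69, 80), (72, 96)]
```

The shutter is fully open: its trailing edge is near meter y = 0 and the finger has travelled past the stop. The contact height and the images also show the fingertips about 19 mm above the reported z. Next I'll lift and go to the vial.

{"name": "send_rows", "arguments": {
  "dr": [
    [0, 0, 0],
    [0, 0, 0],
    [0, 0, 0],
    [0, 0, 0],
    [0, 0, 0],
    [0, 0, 0],
    [0, 0, 0],
    [0, 0, 0]
  ],
  "xyz": [
    [0, 0, -1.5],
    [0, 0, -4.0],
    [-4, -1.2, -4.5],
    [-9, -2.7, -4.5],
    [-14.5, -4.4, -4.5],
    [-20, -6.1, -4.5],
    [-25.5, -7.7, -4.5],
    [-29.2, -8.8, -4.5]
  ],
  "jaw": [0, 0, 0, 20, 40, 60, 65, 65]
}}

```text
time_s: 23.1
eef_pos: [0.481, -0.1527, 0.148]
eef_rot: [0.0, 0.769, 0.639, 0.0]
wrist_force: [0.2, 0.6, 0.8]
opening: 0.651
grasp_force: 0.0
```

{"name": "send_rows", "arguments": {
  "dr": [
    [0, 0, 0],
    [0, 0, 0],
    [0, 0, 0],
    [0, 0, 0],
    [0, 0, 0],
    [0, 0, 0],
    [0, 0, 0],
    [0, 0, 0]
  ],
  "xyz": [
    [0, 0, 0],
    [0, 0, 0.5],
    [0, 0, 1.5],
    [0, 0, 2.5],
    [0, 0, 3.5],
    [0, 0, 3.5],
    [0, 0, 3.5],
    [0, 0, 3.5]
  ],
  "jaw": [65, 65, 65, 65, 65, 65, 65, 65]
}}

```text
time_s: 24.1
eef_pos: [0.4823, -0.1512, 0.1129]
eef_rot: [0.0, 0.769, 0.64, 0.0]
wrist_force: [0.2, -0.2, -0.3]
opening: 0.649
grasp_force: 0.0
```

```bash
python3 st.py -59.1 -255.8 25; python3 -c "
from bench import ctrl;import cv2
im=ctrl.camera('scene')[:,:,::-1];cv2.imwrite('pics/s4.png',cv2.resize(im[150:290,200:440],None,fx=3.3,fy=3.3,interpolation=2))"
```

```text
t 24.1 meter mm [ -59.9 -254.1] z 112.9 tipz 93.9 F meter axes [ 0.2 -0.2] -0.3 open 0.65 grip 0.0
tool y yaw -10.46 tilt z [ 8.e-04 -5.e-04 -1.e+00] world [ 0.4823 -0.1512  0.1129]
shift cm tool [-0.17  0.08  8.79]
```

View pics/s4.png

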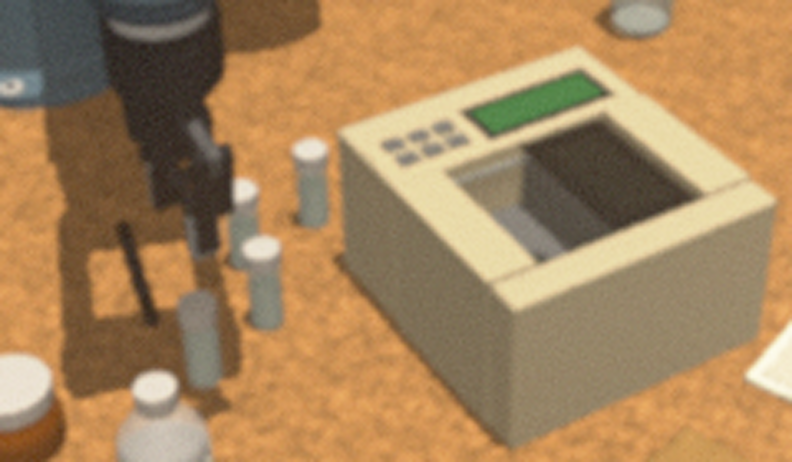

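```bash
python3 -c "
from h import *
for z in (.094,.12,.132,.14): print(z,proj('scene',np.array([.5130,-.1568,z])).round(1),proj('scene',np.array([.452,-.1457,z])).round(1))"
```

```text
0.094 [263.9 241.4] [252.6 226.6]
0.12 [262.9 232.5] [251.4 217.8]
0.132 [262.4 228.2] [250.8 213.7]
0.14 [262.  225.4] [250.5 210.9]
```

{"name": "send_rows", "arguments": {
  "dr": [
    [0, 0, 0],
    [0, 0, 0],
    [0, 0, 0],
    [0, 0, 0],
    [0, 0, 0],
    [0, 0, 0],
    [0, 0, 0],
    [0, 0, 0]
  ],
  "xyz": [
    [-0.17, 0.08, 0.8],
    [-0.17, 0.08, 2.2],
    [-0.17, 0.08, 3.8],
    [-0.17, 0.08, 5.4],
    [-0.17, 0.08, 7],
    [-0.17, 0.08, 8.1],
    [-0.17, 0.08, 8.6],
    [-0.17, 0.08, 8.6]
  ],
  "jaw": [65, 65, 65, 65, 65, 65, 65, 65]
}}

```text
time_s: 25.15
eef_pos: [0.4824, -0.1527, 0.0263]
eef_rot: [-0.0, 0.769, 0.64, -0.0]
wrist_force: [0.1, -0.3, 0.7]
opening: 0.647
grasp_force: 0.0
```

```bash
python3 st.py -59.1 -255.8 27; python3 -c "
from bench import ctrl;import cv2
im=ctrl.camera('scene')[:,:,::-1];cv2.imwrite('pics/s5.png',cv2.resize(im[190:290,210:310],None,fx=6,fy=6,interpolation=2))"
```

```text
t 25.15 meter mm [ -59.6 -255.6] z 26.3 tipz 7.3 F meter axes [ 0.2 -0.3] 0.7 open 0.65 grip 0.0
tool y yaw -10.46 tilt z [-3.e-04  2.e-04 -1.e+00] world [ 0.4824 -0.1527  0.0263]
shift cm tool [-0.02  0.05 -0.07]
```

View pics/s5.png

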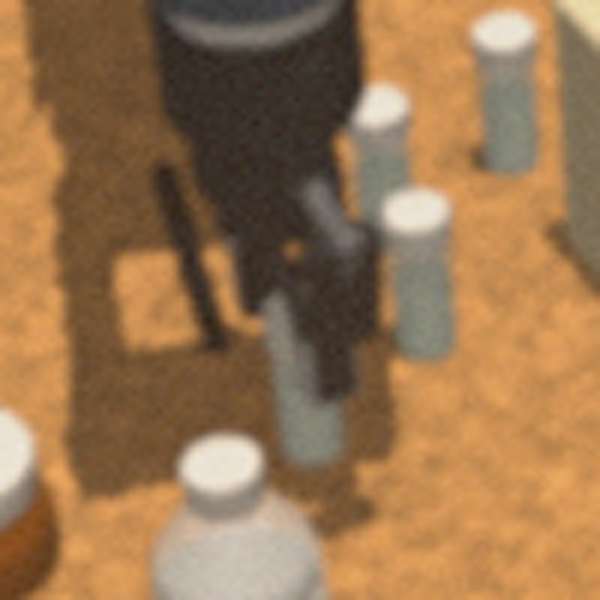

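{"name": "send_rows", "arguments": {
  "dr": [
    [0, 0, 0],
    [0, 0, 0],
    [0, 0, 0],
    [0, 0, 0],
    [0, 0, 0],
    [0, 0, 0],
    [0, 0, 0],
    [0, 0, 0]
  ],
  "xyz": [
    [0, 0.05, 0.2],
    [0, 0.05, 0.3],
    [0, 0.05, 0.3],
    [0, 0.05, 0.3],
    [0, 0.05, 0.3],
    [0, 0.05, 0.3],
    [0, 0.05, 0.3],
    [0, 0.05, 0.3]
  ],
  "jaw": [60, 50, 40, 30, 25, 20, 20, 20]
}}

```text
time_s: 26.2
eef_pos: [0.4831, -0.153, 0.0238]
eef_rot: [0.0, 0.769, 0.64, 0.0]
wrist_force: [-0.9, -0.7, 5.5]
opening: 0.31
grasp_force: 58.7
```

{"name": "send_rows", "arguments": {
  "dr": [
    [0, 0, 0],
    [0, 0, 0],
    [0, 0, 0],
    [0, 0, 0],
    [0, 0, 0],
    [0, 0, 0],
    [0, 0, 0],
    [0, 0, 0]
  ],
  "xyz": [
    [0, 0, -0.3],
    [0, 0, -1.2],
    [0, 0, -3],
    [0, 0, -5.5],
    [0, 0, -8.5],
    [0, 0, -11.5],
    [0, 0, -14],
    [0, 0, -15.5]
  ],
  "jaw": [20, 20, 20, 20, 20, 20, 20, 20]
}}

```text
time_s: 27.2
eef_pos: [0.4834, -0.1531, 0.1802]
eef_rot: [0.001, 0.769, 0.64, 0.0]
wrist_force: [0.8, 0.3, -0.7]
opening: 0.307
grasp_force: 59.0
```

```bash
python3 st.py 27 -35.5 179; python3 -c "
from h import *
im=ctrl.camera('scene')[:,:,::-1];np.save('im.npy',im)
print([proj('scene',np.array([.4831,-.153,z])).round(1) for z in (.155,.175,.2,.227)])
cv2.imwrite('pics/s6.png',cv2.resize(im[140:280,210:350],None,fx=4.2,fy=4.2,interpolation=2))
hsv=cv2.cvtColor(im,cv2.COLOR_BGR2HSV)
print('sat col259:',hsv[190:245,259,1].tolist());print('val:',hsv[190:245,259,2].tolist())"
```

```text
t 27.2 meter mm [ -58.5 -255.8] z 180.2 tipz 161.2 F meter axes [0.7 0.4] -0.7 open 0.31 grip 59.0
tool y yaw -10.45 tilt z [ 0.0018 -0.001  -1.    ] world [ 0.4834 -0.1531  0.1802]
shift cm tool [22.04  8.52  0.12]
[array([255. , 213.1]), array([254. , 205.9]), array([252.9, 196.6]), array([251.5, 186.3])]
sat col259: [106, 104, 96, 94, 99, 78, 61, 98, 69, 73, 82, 76, 67, 63, 54, 43, 44, 41, 32, 31, 27, 36, 33, 51, 74, 106, 142, 146, 139, 128, 161, 135, 138, 147, 150, 158, 143, 142, 145, 144, 147, 144, 147, 153, 131, 138, 145, 141, 140, 149, 140, 142, 145, 145, 141]
val: [103, 91, 88, 81, 77, 75, 67, 68, 70, 102, 125, 141, 138, 133, 133, 131, 127, 130, 121, 125, 122, 122, 124, 126, 117, 118, 113, 117, 117, 118, 114, 119, 118, 116, 119, 113, 118, 120, 116, 115, 113, 113, 111, 113, 115, 118, 116, 116, 118, 113, 118, 115, 111, 109, 110]
```

View pics/s6.png

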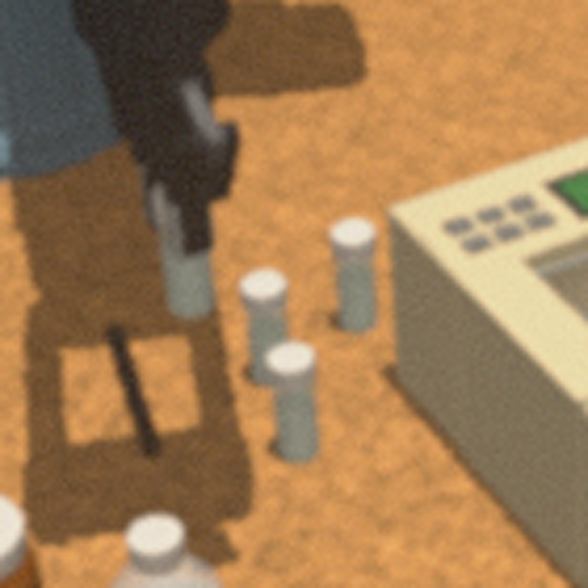

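The vial is held upright and clear, with its bottom at crop (190,318) against finger tips at (195,250). The bench is undisturbed. Next I'll locate the socket numerically from the top camera.

```bash
python3 - <<'E'
from h import *
g=np.mean([ctrl.camera('top').astype(float) for _ in range(3)],0).sum(2)/3
P=np.array([.587,.088]);a=-.181
def w(mx,my,z):return np.array([P[0]+np.cos(a)*mx-np.sin(a)*my,P[1]+np.sin(a)*mx+np.cos(a)*my,z])
print(proj('top',w(.027,-.0355,.072)))
xs=np.arange(.092,-.04,-.004);ys=np.arange(.004,-.078,-.004)
print('cols y',(ys*1e3).round().astype(int).tolist())
for x in xs: print(int(round(x*1e3)),[int(cv2.getRectSubPix(g.astype(np.float32),(1,1),tuple(map(float,proj('top',w(x,y,.072)))))[0,0]) for y in ys])
E
```

```text
[306.54404584 170.98071067]
cols y [4, 0, -4, -8, -12, -16, -20, -24, -28, -32, -36, -40, -44, -48, -52, -56, -60, -64, -68, -72, -76]
92 [47, 62, 77, 83, 86, 86, 80, 81, 85, 87, 80, 76, 80, 86, 87, 80, 78, 82, 118, 169, 188]
88 [47, 57, 69, 73, 72, 73, 77, 73, 72, 71, 74, 78, 75, 72, 72, 72, 71, 73, 113, 169, 189]
84 [46, 59, 77, 91, 99, 106, 107, 98, 92, 88, 96, 108, 102, 99, 99, 92, 90, 96, 128, 172, 188]
80 [48, 67, 102, 124, 128, 130, 131, 127, 124, 120, 124, 130, 127, 128, 127, 124, 124, 126, 145, 176, 188]
76 [47, 72, 113, 131, 132, 132, 132, 131, 131, 132, 131, 132, 131, 131, 132, 131, 131, 131, 148, 177, 188]
72 [46, 68, 110, 130, 131, 131, 131, 131, 131, 131, 131, 131, 131, 131, 131, 131, 131, 130, 147, 177, 189]
68 [47, 65, 105, 129, 131, 131, 131, 131, 131, 131, 131, 131, 131, 131, 131, 131, 131, 131, 146, 177, 189]
64 [48, 65, 99, 127, 131, 131, 131, 131, 131, 131, 131, 131, 131, 131, 131, 131, 131, 131, 146, 176, 189]
60 [48, 65, 101, 127, 131, 132, 130, 131, 131, 131, 131, 131, 131, 131, 131, 131, 130, 132, 149, 178, 189]
56 [47, 68, 109, 129, 132, 131, 132, 132, 131, 
[... 1803 characters left out ...]
32, 133, 132, 132, 133, 132, 133, 149, 179, 190]
-16 [46, 57, 88, 121, 133, 132, 133, 132, 132, 133, 132, 132, 132, 132, 132, 133, 133, 133, 150, 179, 190]
-20 [44, 59, 93, 123, 132, 132, 132, 132, 132, 132, 132, 132, 132, 132, 132, 132, 132, 132, 149, 179, 191]
-24 [74, 88, 112, 133, 136, 138, 137, 136, 137, 140, 140, 137, 136, 139, 141, 137, 135, 138, 151, 174, 182]
-28 [151, 157, 158, 162, 162, 165, 163, 161, 163, 166, 166, 161, 162, 165, 166, 160, 160, 162, 166, 167, 164]
-32 [189, 189, 187, 187, 188, 188, 187, 186, 186, 188, 187, 186, 186, 188, 188, 185, 184, 186, 187, 185, 183]
-36 [179, 182, 182, 175, 172, 180, 188, 191, 190, 191, 191, 191, 191, 191, 191, 191, 191, 190, 191, 190, 191]
```

{"name": "send_rows", "arguments": {
  "dr": [
    [0, 0, 0],
    [0, 0, 0],
    [0, 0, 0],
    [0, 0, 0],
    [0, 0, 0],
    [0, 0, 0],
    [0, 0, 0],
    [0, 0, 0]
  ],
  "xyz": [
    [1.4, 0.5, 0],
    [4.5, 1.7, 0],
    [8.2, 3.2, 0],
    [12, 4.6, 0],
    [15.8, 6.1, 0],
    [19.2, 7.4, 0],
    [21.4, 8.3, 0],
    [22, 8.5, 0]
  ],
  "jaw": [20, 20, 20, 20, 20, 20, 20, 20]
}}

```text
time_s: 28.4
eef_pos: [0.6065, 0.0495, 0.1776]
eef_rot: [-0.001, 0.768, 0.64, -0.001]
wrist_force: [0.5, -0.8, -1.1]
opening: 0.306
grasp_force: 59.0
```

{"name": "send_rows", "arguments": {
  "dr": [
    [0, 0, 0],
    [0, 0, 0],
    [0, 0, 0],
    [0, 0, 0],
    [0, 0, 0],
    [0, 0, 0],
    [0, 0, 0],
    [0, 0, 0]
  ],
  "xyz": [
    [0, 0, 0],
    [0, 0, 0],
    [0, 0, 0.5],
    [0, 0, 1.0],
    [0, 0, 1.5],
    [0, 0, 1.5],
    [0, 0, 1.5],
    [0, 0, 1.5]
  ],
  "jaw": [20, 20, 20, 20, 20, 20, 20, 20]
}}

```text
time_s: 29.4
eef_pos: [0.6066, 0.0481, 0.1637]
eef_rot: [0.0, 0.769, 0.64, 0.0]
wrist_force: [0.3, -0.2, -0.1]
opening: 0.306
grasp_force: 59.0
```

```bash
python3 st.py 27 -35.7 105
```

```text
t 29.4 meter mm [ 26.5 -35.7] z 163.7 tipz 144.7 F meter axes [ 0.4 -0.1] -0.1 open 0.31 grip 59.0
tool y yaw -10.45 tilt z [ 4.e-04 -0.e+00 -1.e+00] world [0.6066 0.0481 0.1637]
shift cm tool [0.   0.05 5.87]
```

{"name": "send_rows", "arguments": {
  "dr": [
    [0, 0, 0],
    [0, 0, 0],
    [0, 0, 0],
    [0, 0, 0],
    [0, 0, 0],
    [0, 0, 0],
    [0, 0, 0],
    [0, 0, 0]
  ],
  "xyz": [
    [0, 0.05, 0.7],
    [0, 0.05, 1.8],
    [0, 0.05, 3.0],
    [0, 0.05, 4.2],
    [0, 0.05, 5.2],
    [0, 0.05, 5.9],
    [0, 0.05, 6.3],
    [0, 0.05, 6.4]
  ],
  "jaw": [20, 20, 20, 20, 20, 20, 20, 20]
}}

```text
time_s: 30.4
eef_pos: [0.607, 0.0479, 0.0994]
eef_rot: [0.0, 0.769, 0.64, -0.0]
wrist_force: [0.5, -0.2, 0.1]
opening: 0.306
grasp_force: 59.0
```

{"name": "send_rows", "arguments": {
  "dr": [
    [0, 0, 0],
    [0, 0, 0],
    [0, 0, 0],
    [0, 0, 0],
    [0, 0, 0],
    [0, 0, 0],
    [0, 0, 0],
    [0, 0, 0]
  ],
  "xyz": [
    [0, 0, 0.05],
    [0, 0, 0.1],
    [0, 0, 0.2],
    [0, 0, 0.3],
    [0, 0, 0.4],
    [0, 0, 0.5],
    [0, 0, 0.6],
    [0, 0, 0.6]
  ],
  "jaw": [20, 20, 20, 20, 20, 20, 20, 20]
}}

```text
time_s: 31.4
eef_pos: [0.6069, 0.048, 0.0934]
eef_rot: [-0.0, 0.769, 0.64, -0.0]
wrist_force: [0.4, 0.8, -0.4]
opening: 0.307
grasp_force: 59.0
```

{"name": "send_rows", "arguments": {
  "dr": [
    [0, 0, 0],
    [0, 0, 0],
    [0, 0, 0],
    [0, 0, 0],
    [0, 0, 0],
    [0, 0, 0],
    [0, 0, 0],
    [0, 0, 0]
  ],
  "xyz": [
    [0, 0, 0.1],
    [0, 0, 0.2],
    [0, 0, 0.3],
    [0, 0, 0.4],
    [0, 0, 0.5],
    [0, 0, 0.6],
    [0, 0, 0.6],
    [0, 0, 0.6]
  ],
  "jaw": [20, 20, 20, 20, 20, 20, 20, 20]
}}

```text
time_s: 32.4
eef_pos: [0.607, 0.048, 0.0875]
eef_rot: [-0.0, 0.769, 0.64, -0.0]
wrist_force: [-1.1, -0.2, -0.8]
opening: 0.309
grasp_force: 59.0
```

{"name": "send_rows", "arguments": {
  "dr": [
    [0, 0, 0],
    [0, 0, 0],
    [0, 0, 0],
    [0, 0, 0],
    [0, 0, 0],
    [0, 0, 0],
    [0, 0, 0],
    [0, 0, 0]
  ],
  "xyz": [
    [0, 0, 0.3],
    [0, 0, 0.6],
    [0, 0, 0.9],
    [0, 0, 1.2],
    [0, 0, 1.5],
    [0, 0, 1.8],
    [0, 0, 2.0],
    [0, 0, 2.1]
  ],
  "jaw": [20, 20, 20, 20, 20, 20, 20, 20]
}}

```text
time_s: 33.4
eef_pos: [0.6069, 0.048, 0.0663]
eef_rot: [-0.0, 0.769, 0.64, -0.0]
wrist_force: [0.8, -0.1, -0.7]
opening: 0.302
grasp_force: 59.0
```

{"name": "send_rows", "arguments": {
  "dr": [
    [0, 0, 0],
    [0, 0, 0],
    [0, 0, 0],
    [0, 0, 0],
    [0, 0, 0],
    [0, 0, 0],
    [0, 0, 0],
    [0, 0, 0]
  ],
  "xyz": [
    [0, 0, 0.06],
    [0, 0, 0.12],
    [0, 0, 0.18],
    [0, 0, 0.24],
    [0, 0, 0.3],
    [0, 0, 0.34],
    [0, 0, 0.38],
    [0, 0, 0.38]
  ],
  "jaw": [20, 20, 20, 20, 20, 20, 20, 20]
}}

```text
time_s: 34.4
eef_pos: [0.6069, 0.048, 0.0626]
eef_rot: [-0.0, 0.769, 0.64, -0.0]
wrist_force: [0.2, 0.8, -1.3]
opening: 0.305
grasp_force: 59.0
```

{"name": "send_rows", "arguments": {
  "dr": [
    [0, 0, 0],
    [0, 0, 0],
    [0, 0, 0],
    [0, 0, 0],
    [0, 0, 0],
    [0, 0, 0],
    [0, 0, 0],
    [0, 0, 0]
  ],
  "xyz": [
    [0, 0, 0.01],
    [0, 0, 0.02],
    [0, 0, 0.03],
    [0, 0, 0.04],
    [0, 0, 0.05],
    [0, 0, 0.06],
    [0, 0, 0.06],
    [0, 0, 0.06]
  ],
  "jaw": [20, 20, 20, 20, 20, 20, 20, 20]
}}

```text
time_s: 35.4
eef_pos: [0.6069, 0.048, 0.0621]
eef_rot: [-0.0, 0.769, 0.64, -0.0]
wrist_force: [0.2, 0.8, -0.9]
opening: 0.305
grasp_force: 59.0
```

{"name": "send_rows", "arguments": {
  "dr": [
    [0, 0, 0],
    [0, 0, 0],
    [0, 0, 0],
    [0, 0, 0],
    [0, 0, 0],
    [0, 0, 0],
    [0, 0, 0],
    [0, 0, 0]
  ],
  "xyz": [
    [0, 0, 0.03],
    [0, 0, 0.03],
    [0, 0, 0.03],
    [0, 0, 0.03],
    [0, 0, 0.03],
    [0, 0, 0.03],
    [0, 0, 0.03],
    [0, 0, 0.03]
  ],
  "jaw": [20, 34, 36, 38, 42, 48, 55, 55]
}}

```text
time_s: 36.4
eef_pos: [0.6069, 0.048, 0.0618]
eef_rot: [-0.0, 0.769, 0.64, 0.0]
wrist_force: [-0.6, -0.4, -1.5]
opening: 0.551
grasp_force: 0.0
```

{"name": "send_rows", "arguments": {
  "dr": [
    [0, 0, 0],
    [0, 0, 0],
    [0, 0, 0],
    [0, 0, 0],
    [0, 0, 0],
    [0, 0, 0],
    [0, 0, 0],
    [0, 0, 0]
  ],
  "xyz": [
    [0, 0, -0.3],
    [0, 0, -1.2],
    [0, 0, -2.4],
    [0, 0, -3.8],
    [0, 0, -5.2],
    [0, 0, -6.2],
    [0, 0, -7.0],
    [0, 0, -7.0]
  ],
  "jaw": [55, 55, 55, 55, 55, 55, 55, 55]
}}

```text
time_s: 37.4
eef_pos: [0.6074, 0.0479, 0.1326]
eef_rot: [0.0, 0.769, 0.64, 0.0]
wrist_force: [0.5, 0.2, -0.5]
opening: 0.549
grasp_force: 0.0
```

```bash
python3 st.py 27 32.5 125; python3 - <<'E'
from h import *
P=np.array([.587,.088]);a=-.181
def w(mx,my,z):return np.array([P[0]+np.cos(a)*mx-np.sin(a)*my,P[1]+np.sin(a)*mx+np.cos(a)*my,z])
g=ctrl.camera('scene');h=cv2.cvtColor(g,cv2.COLOR_RGB2HSV)
print('cap expected px',proj('scene',w(.027,-.0355,.110)))
u=proj('scene',w(.027,-.0355,.110)).astype(int)
print(h[u[1]-14:u[1]+14,u[0]-14:u[0]+14:2,2])
E
```

```text
t 37.4 meter mm [ 27.3 -35.8] z 132.6 tipz 113.6 F meter axes [0.5 0.3] -0.5 open 0.55 grip 0.0
tool y yaw -10.45 tilt z [ 1.2e-03 -1.0e-04 -1.0e+00] world [0.6074 0.0479 0.1326]
shift cm tool [ 6.83 -0.04  0.76]
cap expected px [359.21175151 216.87711714]
[[122 124 126 131 135 140 131  88  90 106  81  58  61  62]
 [128 131 132 133 135 135 128  89  83 104  80  63  69  65]
 [132 133 134 139 139 134 128  85  85 110  78  62  63  60]
 [139 137 135 140 137 140 126  87  80 105  78  62  59  69]
 [139 140 137 142 133 139 125  93  84 109  83  61  77  60]
 [139 133 138 134 137 135 122  88  85 106  92  81  86  74]
 [131 132 134 142 135 139 120  85  82 108 102  87  89  84]
 [135 141 134 132 138 137 123  87  88  97  98  86  84  89]
 [137 135 131 139 134 139 117  84  80  87  85  83  83  83]
 [137 137 137 136 137 126 111  85  79  81  80  86  81  87]
 [132 137 130 130 122 109  98  88  86  82  78  84  80  84]
 [131 136 131 116 107  96 104 106 100  94  85  84  81  82]
 [134 131 110  96  86 102 122 127 119 108  85  87  81  85]
 [130 128 103  85  91 117 132 131 131 125 101  79  79  81]
 [150 159 138  91  98 129 132 134 129 127 106  82  75  84]
 [197 214 202 128  95 127 133 132 134 139 118  83  83  83]
 [228 236 232 176 111 131 133 133 131 134 109  85  84  82]
 [236 236 235 219 143 126 134 133 140 136 115  93  82  86]
 [235 234 235 232 192 134 133 140 138 137 111  83  83  82]
 [237 234 234 236 224 166 133 141 136 138 109  88  88  86]
 [233 234 235 234 232 196 140 136 143 136 110  89  87  79]
 [235 235 234 235 231 227 168 143 136 135 100  89  83  88]
 [234 238 232 233 235 233 199 151 139 124  96  97  96  87]
 [236 234 233 234 232 235 227 169 137 124 104 119 119 112]
 [234 235 235 235 234 236 233 201 139 120 105 135 145 157]
 [235 235 235 233 235 237 235 226 166 125 120 146 178 211]
 [233 235 233 235 233 235 235 234 199 135 129 180 218 233]
 [234 235 235 234 235 235 234 232 210 156 180 220 233 234]]
```

The white cap shows at the expected seat position, near (359,217), and upright. Next I'll close the shutter.

{"name": "send_rows", "arguments": {
  "dr": [
    [0, 0, 0],
    [0, 0, 0],
    [0, 0, 0],
    [0, 0, 0],
    [0, 0, 0],
    [0, 0, 0],
    [0, 0, 0],
    [0, 0, 0]
  ],
  "xyz": [
    [0, 0, -1],
    [1, 0, -1],
    [2.5, 0, -1],
    [4, 0, -1],
    [5.5, 0, -1],
    [6.4, 0, -1],
    [6.8, 0, -1],
    [6.8, 0, 0]
  ],
  "jaw": [40, 20, 0, 0, 0, 0, 0, 0]
}}

```text
time_s: 38.45
eef_pos: [0.62, 0.115, 0.1323]
eef_rot: [0.001, 0.768, 0.64, 0.001]
wrist_force: [0.7, -0.3, 0.4]
opening: 0.001
grasp_force: 0.0
```

{"name": "send_rows", "arguments": {
  "dr": [
    [0, 0, 0],
    [0, 0, 0],
    [0, 0, 0],
    [0, 0, 0],
    [0, 0, 0],
    [0, 0, 0],
    [0, 0, 0],
    [0, 0, 0]
  ],
  "xyz": [
    [0, 0, 0.4],
    [0, 0, 0.9],
    [0, 0, 1.4],
    [0, 0, 1.8],
    [0, 0, 2.1],
    [0, 0, 2.3],
    [0, 0, 2.4],
    [0, 0, 2.4]
  ],
  "jaw": [0, 0, 0, 0, 0, 0, 0, 0]
}}

```text
time_s: 39.45
eef_pos: [0.6193, 0.1149, 0.1079]
eef_rot: [0.0, 0.769, 0.64, 0.0]
wrist_force: [-0.3, -0.2, -0.4]
opening: 0.002
grasp_force: 0.0
```

```bash
python3 st.py 27 32.5 103.4
```

```text
t 39.45 meter mm [27.  32.3] z 107.9 tipz 88.9 F meter axes [-0.3 -0.2] -0.4 open 0.0 grip 0.0
tool y yaw -10.45 tilt z [ 1.e-04  0.e+00 -1.e+00] world [0.6193 0.1149 0.1079]
shift cm tool [0.02 0.   0.45]
```

{"name": "send_rows", "arguments": {
  "dr": [
    [0, 0, 0],
    [0, 0, 0],
    [0, 0, 0],
    [0, 0, 0],
    [0, 0, 0],
    [0, 0, 0],
    [0, 0, 0],
    [0, 0, 0]
  ],
  "xyz": [
    [0, 0, 0.1],
    [0, 0, 0.2],
    [0, 0, 0.3],
    [0, 0, 0.38],
    [0, 0, 0.44],
    [0, 0, 0.44],
    [-0.2, 0, 0.44],
    [-0.5, 0, 0.44]
  ],
  "jaw": [0, 0, 0, 0, 0, 0, 0, 0]
}}

```text
time_s: 40.45
eef_pos: [0.619, 0.1104, 0.1039]
eef_rot: [0.0, 0.769, 0.64, 0.001]
wrist_force: [0.3, 3.6, 4.5]
opening: 0.001
grasp_force: 2.3
```

{"name": "send_rows", "arguments": {
  "dr": [
    [0, 0, 0],
    [0, 0, 0],
    [0, 0, 0],
    [0, 0, 0],
    [0, 0, 0],
    [0, 0, 0],
    [0, 0, 0],
    [0, 0, 0]
  ],
  "xyz": [
    [0, 0, 0.07],
    [0, 0, 0.13],
    [-0.2, 0, 0.13],
    [-0.5, 0, 0.12],
    [-0.8, 0, 0.11],
    [-1.1, 0, 0.1],
    [-1.4, 0, 0.1],
    [-1.7, 0, 0.09]
  ],
  "jaw": [0, 0, 0, 0, 0, 0, 0, 0]
}}

```text
time_s: 41.45
eef_pos: [0.616, 0.0937, 0.1034]
eef_rot: [0.0, 0.769, 0.64, 0.001]
wrist_force: [-0.6, 4.9, 7.8]
opening: 0.002
grasp_force: 3.8
```

{"name": "send_rows", "arguments": {
  "dr": [
    [0, 0, 0],
    [0, 0, 0],
    [0, 0, 0],
    [0, 0, 0],
    [0, 0, 0],
    [0, 0, 0],
    [0, 0, 0],
    [0, 0, 0]
  ],
  "xyz": [
    [-0.2, 0, 0.05],
    [-0.5, 0, 0.04],
    [-0.8, 0, 0.03],
    [-1.1, 0, 0.02],
    [-1.4, 0, 0.02],
    [-1.7, 0, 0.01],
    [-2.0, 0, 0],
    [-2.3, 0, 0]
  ],
  "jaw": [0, 0, 0, 0, 0, 0, 0, 0]
}}

```text
time_s: 42.45
eef_pos: [0.6118, 0.0711, 0.1036]
eef_rot: [0.0, 0.769, 0.64, 0.001]
wrist_force: [-0.8, 4.6, 8.7]
opening: -0.0
grasp_force: 4.4
```

```bash
python3 st.py; python3 sh.py
```

```text
t 42.45 meter mm [ 27.5 -12.2] z 103.6 tipz 84.6 F meter axes [-1.6  4.4] 8.7 open -0.0 grip 4.4
tool y yaw -10.45 tilt z [ 1.9e-03  9.0e-04 -1.0e+00] world [0.6118 0.0711 0.1036]
0.06 [(-75, 208), (-72, 207), (-69, 208), (-66, 203), (-63, 176), (-60, 143), (-57, 129), (-54, 128), (-51, 128), (-48, 125), (-45, 113), (-42, 87), (-39, 62), (-36, 55), (-33, 51), (-30, 53), (-27, 52), (-24, 52), (-21, 50), (-18, 52), (-15, 52), (-12, 51), (-9, 52), (-6, 52), (-3, 55), (0, 57), (3, 60), (6, 61), (9, 60), (12, 60), (15, 57), (18, 58), (21, 58), (24, 61), (27, 79), (30, 107), (33, 126), (36, 135), (39, 132), (42, 132), (45, 132), (48, 133), (51, 132), (54, 132), (57, 129), (60, 120), (63, 111), (66, 107), (69, 107), (72, 108)]
0.075 [(-75, 206), (-72, 206), (-69, 204), (-66, 199), (-63, 173), (-60, 137), (-57, 117), (-54, 98), (-51, 85), (-48, 79), (-45, 76), (-42, 66), (-39, 58), (-36, 55), (-33, 53), (-30, 52), (-27, 54), (-24, 53), (-21, 52), (-18, 50), (-15, 50), (-12, 53), (-9, 50), (-6, 53), (-3, 54), (0, 55), (3, 56), (6, 53), (9, 57), (12, 56), (15, 57), (18, 55), (21, 58), (24, 60), (27, 76), (30, 109), (33, 125), (36, 132), (39, 131), (42, 131), (45, 132), (48, 131), (51, 132), (54, 133), (57, 130), (60, 121), (63, 111), (66, 108), (69, 106), (72, 106)]
```

{"name": "send_rows", "arguments": {
  "dr": [
    [0, 0, 0],
    [0, 0, 0],
    [0, 0, 0],
    [0, 0, 0],
    [0, 0, 0],
    [0, 0, 0],
    [0, 0, 0],
    [0, 0, 0]
  ],
  "xyz": [
    [-0.3, 0, 0.02],
    [-0.6, 0, 0.01],
    [-0.9, 0, 0],
    [-1.2, 0, 0],
    [-1.5, 0, -0.01],
    [-1.8, 0, -0.02],
    [-2.0, 0, -0.02],
    [-2.2, 0, -0.03]
  ],
  "jaw": [0, 0, 0, 0, 0, 0, 0, 0]
}}

```text
time_s: 43.55
eef_pos: [0.6079, 0.0493, 0.1039]
eef_rot: [0.0, 0.769, 0.64, 0.001]
wrist_force: [-0.4, 4.7, 8.3]
opening: -0.002
grasp_force: 4.5
```

{"name": "send_rows", "arguments": {
  "dr": [
    [0, 0, 0],
    [0, 0, 0],
    [0, 0, 0],
    [0, 0, 0],
    [0, 0, 0],
    [0, 0, 0],
    [0, 0, 0],
    [0, 0, 0]
  ],
  "xyz": [
    [-0.15, 0, 0],
    [-0.3, 0, 0],
    [-0.4, 0, -0.01],
    [-0.5, 0, -0.01],
    [-0.6, 0, -0.01],
    [-0.7, 0, -0.01],
    [-0.8, 0, -0.01],
    [-0.8, 0, -0.01]
  ],
  "jaw": [0, 0, 0, 0, 0, 0, 0, 0]
}}

```text
time_s: 44.55
eef_pos: [0.6067, 0.0419, 0.1041]
eef_rot: [0.0, 0.769, 0.64, 0.001]
wrist_force: [0.5, 6.2, 9.6]
opening: -0.0
grasp_force: 4.4
```

```bash
python3 st.py; python3 sh.py | cut -c1-700
```

```text
t 44.55 meter mm [ 27.7 -41.8] z 104.1 tipz 85.1 F meter axes [-0.6  6.2] 9.6 open -0.0 grip 4.4
tool y yaw -10.45 tilt z [ 0.0025  0.0013 -1.    ] world [0.6067 0.0419 0.1041]
0.06 [(-75, 208), (-72, 209), (-69, 209), (-66, 200), (-63, 155), (-60, 90), (-57, 54), (-54, 48), (-51, 50), (-48, 51), (-45, 52), (-42, 50), (-39, 53), (-36, 49), (-33, 53), (-30, 57), (-27, 59), (-24, 59), (-21, 61), (-18, 60), (-15, 60), (-12, 61), (-9, 57), (-6, 55), (-3, 63), (0, 86), (3, 113), (6, 128), (9, 132), (12, 132), (15, 132), (18, 133), (21, 134), (24, 132), (27, 132), (30, 133), (33, 134), (36, 134), (39, 134), (42, 132), (45, 131), (48, 133), (51, 135), (54, 133), (57, 129), (60, 121), (63, 111), (66, 109), (69, 110), (72, 108)]
0.075 [(-75, 207), (-72, 206), (-69, 208), (-66, 195), (-63, 148), (-60, 86), (-57, 52), (-54, 48), (-51, 51), (-48, 51), (-45, 52), (-42, 51), (-39, 50), (-36, 53), (-33, 53), (-30, 53), (-27, 56), (-24, 54), (-21, 55), (-18, 54), (-15, 55), (-12, 55), (-9, 54), (-6, 57), (-3, 62), (0, 85), (3, 117), (6, 132), (9, 132), (12, 131), (15, 130), (18, 129), (21, 133), (24, 131), (27, 131), (30, 133), (33, 135), (36, 135), (39, 131), (42, 131), (45, 134), (48, 132), (51, 134), (54, 131), (57, 131), (60, 122), (63, 112), (66, 109), (69, 109), (72, 109)]
```

```bash
sed 's/^im=.*/im=cv2.imread("pics\/scene0.png").astype(float).sum(2)\/3/' sh.py > sh0.py; python3 sh0.py | grep -o '(-6, .*(12, [0-9]*)'; echo now; python3 sh.py | grep -o '(-6, .*(12, [0-9]*)'
```

```text
(-6, 61), (-3, 60), (0, 61), (3, 76), (6, 103), (9, 124), (12, 131)
(-6, 60), (-3, 56), (0, 63), (3, 78), (6, 105), (9, 126), (12, 128)
now
(-6, 50), (-3, 65), (0, 85), (3, 112), (6, 128), (9, 132), (12, 134)
(-6, 58), (-3, 61), (0, 88), (3, 115), (6, 129), (9, 134), (12, 133)
```

{"name": "send_rows", "arguments": {
  "dr": [
    [0, 0, 0],
    [0, 0, 0],
    [0, 0, 0],
    [0, 0, 0],
    [0, 0, 0],
    [0, 0, 0],
    [0, 0, 0],
    [0, 0, 0]
  ],
  "xyz": [
    [0, 0, -0.2],
    [0, 0, -0.6],
    [0, 0, -1.5],
    [0, 0, -3],
    [0, 0, -5],
    [0, 0, -7],
    [0, 0, -8],
    [0, 0, -8]
  ],
  "jaw": [0, 0, 0, 0, 0, 0, 0, 0]
}}

```text
time_s: 45.75
eef_pos: [0.6063, 0.041, 0.1843]
eef_rot: [0.001, 0.769, 0.64, 0.001]
wrist_force: [0.1, 0.8, -0.6]
opening: 0.0
grasp_force: 0.0
```

{"name": "send_rows", "arguments": {
  "dr": [
    [0, 0, 0],
    [0, 0, 0],
    [0, 0, 0],
    [0, 0, 0],
    [0, 0, 0],
    [0, 0, 0],
    [0, 0, 0],
    [0, 0, 0]
  ],
  "xyz": [
    [-2, -1, -1],
    [-6, -3, -2],
    [-10, -5, -2],
    [-15, -7, -2],
    [-20, -9, -2],
    [-24, -11, -2],
    [-25, -12, -2],
    [-25, -12, -2]
  ],
  "jaw": [0, 0, 0, 0, 0, 0, 0, 0]
}}

```text
time_s: 46.75
eef_pos: [0.4418, -0.1829, 0.2024]
eef_rot: [-0.0, 0.769, 0.639, 0.0]
wrist_force: [0.1, 0.2, -0.2]
opening: -0.004
grasp_force: 0.0
```

```bash
python3 st.py; python3 sh.py| grep -o '(-6, .*(12, [0-9]*)'; python3 - <<'E'
from h import *
im=ctrl.camera('top')[:,:,::-1];old=cv2.imread('pics/top0.png')
for n,i in(('old',old),('new',im)):
    hsv=cv2.cvtColor(i,cv2.COLOR_BGR2HSV);m=(hsv[...,2]<60).astype(np.uint8);m[:,:240]=0;m[:,345:]=0;m[:130]=0;m[205:]=0
    k,l,s,c=cv2.connectedComponentsWithStats(m);j=1+np.argmax(s[1:,4]);print(n,s[j],c[j].round(2))
E
```

```text
t 46.75 meter mm [ -94.1 -292.6] z 202.4 tipz 183.4 F meter axes [0.  0.2] -0.2 open -0.0 grip 0.0
tool y yaw -10.55 tilt z [-5.e-04  9.e-04 -1.e+00] world [ 0.4418 -0.1829  0.2024]
(-6, 59), (-3, 60), (0, 71), (3, 96), (6, 121), (9, 131), (12, 131)
(-6, 57), (-3, 57), (0, 70), (3, 98), (6, 120), (9, 129), (12, 131)
old [292 146  29  44 943] [306.29 167.4 ]
new [292 146  29  44 932] [306.33 167.48]
```

```bash
python3 -c "
from bench import ctrl
print(ctrl.hand_in())"
```

```text
the job is handed in; nothing more can be done
None
```

The shutter was opened, the rightmost vial stands upright in the socket, and the shutter is shut over it again. The job was handed in at about 47 s, with the highest press reading about 10 N; I did not re-check the bystanders' positions with the cameras at the end.

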